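# Park the bench items in the holders cut for them

### The job

Clear up after the repair: put the loose yellow motor, the round tin, the roll of tape and the yellow-handled screwdriver each into the grey holder plate whose recess is made for it, the tape roll over its spindle and the screwdriver lengthwise in the long slot. Each must end flat on the floor of its own recess, well centred, the motor upright and the tin lid up. Leave the bottle and the mug standing where they are.

Things in the scene. Friction and masses are not known exactly. Their poses are not given: they have to be found in the camera images.
- motor_mid (a point): Loose yellow brushless drone motor standing upright on the desk (not one of those on the drone): round bell 28 mm in diameter, 31 mm tall over its thin shaft. The bell, which is the part to grip, runs from 6 to 20 mm above the motor's underside; the point is on the axis, 13 mm above the underside. z points up along the shaft.
- tin_mid (a point): Loose round cream-coloured tin with a green-topped lid that is fixed shut, 47 mm in diameter, 18 mm high, lying on the desk lid up. The point is its centre, 9 mm above its underside; z points up through the lid.
- roll_mid (a point): Loose orange roll of tape lying flat on the desk: a rigid ring 57 mm in outer diameter, hole 39 mm across, 19 mm high. The point is its centre (in the hole), 9.5 mm above its underside; z is the ring's axis, up. Grip it across the outside.
- driver_mid (a point): Loose screwdriver with yellow six-sided handle lying on the desk, 151 mm long, 15 mm wide, 13 mm high. The point is at half its length, 6.5 mm above its underside. Its own y axis runs along the tool towards the butt of the handle; the handle, which is the part to grip, extends from 10 mm before the point (-y) to 70 mm behind it (+y), so its middle is 30 mm from the point towards +y; the thin blade extends to -y. z is up.
- motor_nest_floor (a point): Holder for the motor: flat grey plate fixed to the desk, 72 x 72 mm and 6 mm thick, with the smallest round recess, 44 mm in diameter and 3.5 mm deep with a dark lining. The point is the centre of the recess floor, 2.5 mm above the desk; z is up.
- tin_nest_floor (a point): Holder for the tin: flat grey plate fixed to the desk, 90 x 90 mm and 6 mm thick, with a plain round recess 63 mm in diameter and 3.5 mm deep with a dark lining (no spindle). The point is the centre of the recess floor, 2.5 mm above the desk; z is up.
- roll_nest_floor (a point): Holder for the roll of tape: flat grey plate fixed to the desk, 98 x 98 mm and 6 mm thick, with a round recess 73 mm in diameter and 3.5 mm deep with a dark lining, in whose middle stands a tapered spindle 23 mm in diameter that rises 12 mm above the recess floor and goes through the roll's hole. The point is the centre of the recess floor (inside the spindle's foot), 2.5 mm above the desk; z is up.
- driver_nest_floor (a point): Holder for the screwdriver: flat grey plate fixed to the desk, 190 x 54 mm and 6 mm thick, with a long slot 168 x 31 mm, 3.5 mm deep with a dark lining. The point is the centre of the slot floor, 2.5 mm above the desk; its y axis runs along the slot (the screwdriver may point either way), z is up.
- bottle_mid (a point): Bystander: white plastic bottle with blue spout, 49 mm in diameter, 131 mm tall, loose, standing on the desk. The point is on its axis, 53 mm above its underside; z is up.
- mug_mid (a point): Bystander: white mug, 80 mm in diameter and 91 mm tall with a handle on one side, loose, standing on the desk. The point is on the mug's axis, 45 mm above its underside; z is up.

How it is judged:
By the outcome, as a careful person would: the job done as asked, in the order asked, and still so for the second after the job is handed in, with the robot touching nothing.
It also fails if it takes over 112 s, if anything falls off the work surface, if the arm or the gripper's body presses on something with over 40 N, if the wrist force passes 120 N, or if a joint passes its speed limit or range.

### The arm

A 6-joint arm with a two-finger parallel gripper is mounted at the origin on a cart in front of the work surface, level with it; the furniture and walls round the work are solid. World frame = base frame: x ahead of the robot, y to its left, z up, the work surface at z = 0. Lengths are in m, angles in rad, forces in N, time in s.
With the tool pointing down it reaches from about 0.375 to 0.975 m from the base axis. Payload 3.8 kg.
Tool frame: the origin (TCP) lies midway between the tips of the shut fingers; the grasp point (between the pads) lies 19 mm behind it; z points along the fingers, y is the line along which they close (so a half turn about z gives the same grasp; the last joint's range is limited). The gripper opens to 85 mm and grips with 20 to 120 N. Pads are 22 mm wide; open, the fingers measure 114 mm over their backs; the gripper's body (76 mm by 85 mm) begins 54 mm behind the grasp point. The pads swing forward as they close: fully open they stand 13 mm farther back than shut.
Start: joints at [1.111, 0.264, 1.604, -0, 1.274, -0.037], TCP at [0.277, 0.616, 0.231] pointing down, gripper open.
Joint ranges: [-2.63, 2.63], [-0.94, 2.18], [0.31, 2.57], [-1.31, 4.45], [0, 2.66], [-2.55, 2.55]. Speed limits (rad/s): [2.57, 2.57, 3.14, 3.14, 3.14, 3.14].

### API

Orientations are given as a rotation vector (axis times angle).
In Python, from workcell import read_state, vision, ticket gives the robot as it stands. The module is installed in compiled form; this text tells all that it offers.
- The arm moves only by the tool jog_arm, never from a script. Its arguments are lists of equal length, an entry for each row: "turn": the turn, a rotation vector about the tool's x, y, z in rad, a list of three; "delta_pos": the shift along the tool's x, y, z in m, a list of three; "gripper": the finger opening in m, from 0 to 0.0854. In form: {"turn": [[rx, ry, rz], ...], "delta_pos": [[dx, dy, dz], ...], "gripper": [gripper, ...]}. A call has 1 to 20 rows; each row shifts and turns the commanded pose from where the row before left it, along the tool's axes as they then stand; what a row does not reach is not made up. A row lasts 1/12 s, in which the tool goes at most 41.7 mm and 7.16 degrees, less where a joint would pass 70% of its speed; a pose out of reach is approached as far as the arm can. A call with a gripper value outside its range is refused whole. The fingers move at their own pace and stop on an object; "grip_force" is the grip in N (left out, the last holds). Time passes only in rows, so rows that do not move let the fingers close. It gives the time, the measured TCP pose, the force, the opening and the grip force at its end, in the units of the state.
- read_state(): the state, without advancing time (a new reading comes with each control period).
- vision.read_camera(name): name is "scene" or "top" or "wrist"; returns the picture (420x560x3 uint8, red, green, blue); there is no depth.
- vision.calibration(name): a dict with "vfov" (degrees; the focal length in pixels is half the picture's height over the tangent of half this angle, whatever the lens; pixels are square), "cx", "cy" (the principal point, pixels), "dist" ([k1, k2, p1, p2, k3] as OpenCV has them; the pictures are not rectified), "R" (3x3) and "t" (3): a world point X has camera coordinates R X + t; the wrist camera has in their place "mount" (4x4, takes a point from camera to tool coordinates, whose origin is the TCP and whose axes are the flange's). Camera axes: x right, y down, z forward; pixel columns grow to the right and rows downward; lengths in m; the calibration is good to about 2 mm. A picture is of the moment at which its call begins: read the wrist's pose just before it. calibration takes no time and is no camera call.
- ticket.finish_job(): hands the job in; it is judged then, once.
The state is a dict: "time": time; "q": joint angles; "joint_vel": joint speeds; "joint_torque": joint torques, N m; "tool_pos": TCP position; "tcp_rot": TCP orientation; "wrist_force": force on the tool from outside, world axes, zero at the start; "torque": the same for the moment, N m; "width": opening from 0.0 (shut) to 1.0 (fully open); "grip_force": force on a finger pad.
Only numpy, scipy, OpenCV 4.12 (cv2) and the standard library are available. Lean on these libraries where they do the work, as an engineer would, in place of code of your own. Each camera call takes 0.05 s, during which the arm holds its last target. There are 200 camera calls.

## Working session

There is one attempt and no reset: what is moved stays moved. The work goes in short steps, Python scripts to look and compute and a tool call to move; the robot and the scene stay as the last step left them, time stands still between calls to the robot, and variables do not carry over. Pictures are saved under pics/ and viewed, at most 14 in all, crops included, and the job is handed in when it is done.

Besides the shell and the picture viewer there is one more tool, called after ">>>" in YAML: its name, and indented under it one key for each argument. jog_arm: Moves the arm, as the interface text tells. Its arguments: {"type":"object","properties":{"turn":{"type":"array","items":{"type":"array","items":{"type":"number"}}},"delta_pos":{"type":"array","items":{"type":"array","items":{"type":"number"}}},"gripper":{"type":"array","items":{"type":"number"}},"grip_force":{"type":"number"}},"required":["turn","delta_pos","gripper"]}

```bash
ls; mkdir -p pics
python3 - <<'E'
from workcell import read_state, vision
import cv2
print(read_state())
for n in ["top","scene","wrist"]:
    im=vision.read_camera(n); cv2.imwrite(f"pics/{n}0.png",im[:,:,::-1]); print(n,vision.calibration(n))
E
```

```text
pics
{'time': 0.0, 'q': array([ 1.11108383e+00,  2.64770414e-01,  1.60537412e+00,  1.35531554e-05,
        1.27369615e+00, -3.68844028e-02]), 'joint_vel': array([ 0.00089391, -0.00093285,  0.00119949, -0.00163489,  0.00102971,
       -0.00012646]), 'joint_torque': array([ 1.88937003e-03, -5.15115631e+01, -3.67320371e+01,  1.69972022e-04,
        1.27918075e-02,  2.05081119e-05]), 'tool_pos': array([0.27664418, 0.61490507, 0.22995033]), 'tcp_rot': array([-0.65912735, -3.07109004,  0.00341728]), 'wrist_force': array([ 0.18434065, -0.52913851,  0.16449382]), 'torque': array([-0.0238826 ,  0.02495842,  0.00460162]), 'grip_force': 0.0, 'width': 0.9952237913079148}
top {'vfov': 43.07911689171154, 'cx': 282.7675768639106, 'cy': 210.14287926399166, 'dist': array([0.05610506, 0.        , 0.        , 0.        , 0.        ]), 'R': array([[ 0.00465991, -0.99997021,  0.00615321],
       [-0.99746038, -0.00508536, -0.07104179],
       [ 0.07107096, -0.00580653, -0.99745436]]), 't': array([0.03359133, 0.58699034, 1.67435178])}
scene {'vfov': 48.67458381955092, 'cx': 278.46149287679077, 'cy': 214.72690180411064, 'dist': array([-0.01454054,  0.        ,  0.        ,  0.        ,  0.        ]), 'R': array([[ 0.52444094, -0.85127561, -0.01707431],
       [-0.58958189, -0.34860676, -0.72860587],
       [ 0.61429219,  0.39217745, -0.68472034]]), 't': array([-0.2518571 ,  0.40848175,  0.81948023])}
wrist {'vfov': 71.43000895537335, 'cx': 280.2494443593558, 'cy': 213.26659392207213, 'dist': array([-0.03862018,  0.        ,  0.        ,  0.        ,  0.        ]), 'mount': array([[-1.39789599e-03, -9.44517947e-01, -3.28456837e-01,
         8.48368875e-02],
       [ 9.99999009e-01, -1.37538910e-03, -3.00845968e-04,
        -1.28796317e-05],
       [-1.67601538e-04, -3.28456932e-01,  9.44518933e-01,
        -1.42738578e-01],
       [ 0.00000000e+00,  0.00000000e+00,  0.00000000e+00,
         1.00000000e+00]])}
```

View pics/top0.png

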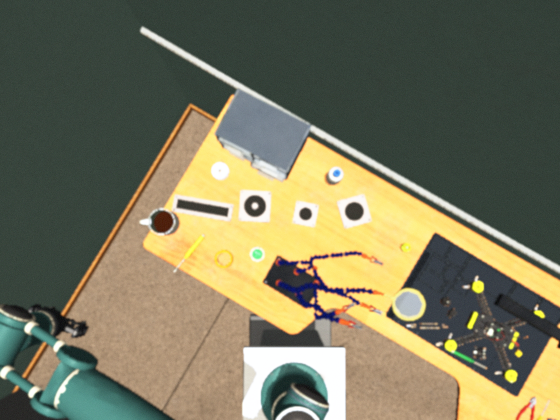

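View pics/scene0.png

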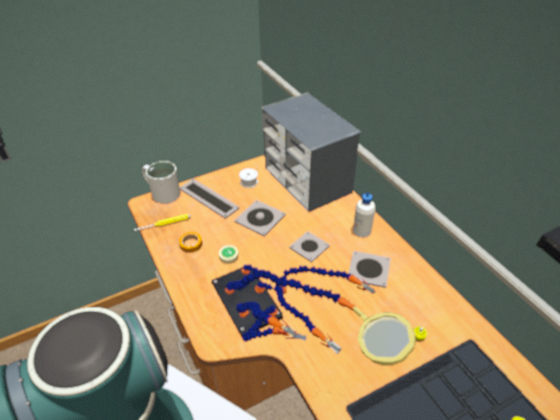

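```bash
cat > h.py <<'E'
import numpy as np, cv2
from workcell import read_state, vision
from scipy.spatial.transform import Rotation as Ro
def cam(n,s=None):
    c=vision.calibration(n); f=210/np.tan(np.radians(c["vfov"]/2))
    K=np.array([[f,0,c["cx"]],[0,f,c["cy"]],[0,0,1.]])
    if n=="wrist":
        T=np.eye(4); T[:3,:3]=Ro.from_rotvec(s["tcp_rot"]).as_matrix(); T[:3,3]=s["tool_pos"]
        W=T@c["mount"]; R=W[:3,:3]; o=W[:3,3]
    else: R=c["R"].T; o=-R@c["t"]
    return K,c["dist"],R,o
def cast(C,px,z):
    K,d,R,o=C
    p=cv2.undistortPoints(np.array(px,float).reshape(-1,1,2),K,d).reshape(-1,2)
    r=np.c_[p,np.ones(len(p))]@R.T
    return o+r*((z-o[2])/r[:,2])[:,None]
def proj(C,X):
    K,d,R,o=C
    return cv2.projectPoints((np.array(X,float).reshape(-1,3)-o)@R,np.zeros(3),np.zeros(3),K,d)[0].reshape(-1,2)
def yaw(s):  # direction of tool y in world, deg
    y=Ro.from_rotvec(s["tcp_rot"]).as_matrix()[:,1]; return np.degrees(np.arctan2(y[1],y[0]))
def shot(n,name):
    s=read_state(); im=vision.read_camera(n); cv2.imwrite(f"pics/{name}.png",im[:,:,::-1]); return s,im,cam(n,s)
def go(xyz,yawdeg=None):
    "tool-frame delta from the present pose to a TCP target, and z turn (about tool z) mod 180"
    s=read_state(); R=Ro.from_rotvec(s["tcp_rot"]).as_matrix()
    print("now",s["tool_pos"].round(4),"yaw",round(yaw(s),1),"z",R[:,2].round(3),"q6",s["q"][5].round(2),"d",(R.T@(np.array(xyz)-s["tool_pos"])).round(4))
    if yawdeg is not None:
        t=-(yawdeg-yaw(s)); t=(t+90)%180-90; print("turn tool z deg",round(t,1),"rad",round(np.radians(t),3))
def blobs(mask,amin=20):
    n,l,st,ce=cv2.connectedComponentsWithStats(mask.astype(np.uint8)); return [(ce[i],st[i]) for i in range(1,n) if st[i][4]>=amin]
E
python3 - <<'E'
from h import *
im=cv2.imread("pics/top0.png"); hsv=cv2.cvtColor(im,cv2.COLOR_BGR2HSV); C=cam("top")
for nm,p,z in [("motor",(405,247),.013),("tin",(257,254),.018),("roll",(225,259),.019),("drv",(191,249),.007),("mn",(305,213),.0025),("tn",(355,211),.0025),("rn",(255,206),.0025),("dn",(202,208),.0025),("bottle",(336,175),.1),("mug",(164,221),.09)]:
    print(nm,cast(C,[p],z)[0].round(3))
cv2.imwrite("pics/topc.png",cv2.resize(im[150:310,130:430],None,fx=2.6,fy=2.6,interpolation=cv2.INTER_CUBIC))
E
```

```text
motor [ 0.472 -0.353  0.013]
tin [0.447 0.117 0.018]
roll [0.431 0.218 0.019]
drv [0.462 0.328 0.007]
mn [ 0.579 -0.035  0.002]
tn [ 0.587 -0.196  0.002]
rn [0.601 0.126 0.002]
dn [0.594 0.296 0.002]
bottle [ 0.689 -0.125  0.1  ]
mug [0.547 0.398 0.09 ]
```

View pics/topc.png

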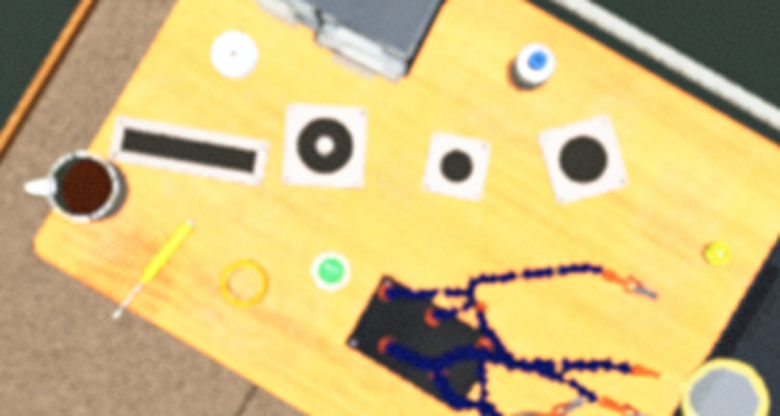

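>>> jog_arm:
  turn:
    - [0,0,0.115]
    - [0,0,0.115]
    - [0,0,0.115]
    - [0,0,0.115]
    - [0,0,0.115]
    - [0,0,0.115]
    - [0,0,0.115]
    - [0,0,0.115]
    - [0,0,0.115]
    - [0,0,0.115]
    - [0,0,0]
    - [0,0,0]
    - [0,0,0]
    - [0,0,0]
    - [0,0,0]
    - [0,0,0]
    - [0,0,0]
    - [0,0,0]
    - [0,0,0]
    - [0,0,0]
  delta_pos:
    - [0,0,0]
    - [0,0,0]
    - [0,0,0]
    - [0,0,0]
    - [0,0,0]
    - [0,0,0]
    - [0,0,0]
    - [0,0,0]
    - [0,0,0]
    - [0,0,0]
    - [-0.036,0.014,0]
    - [-0.036,0.014,0]
    - [-0.036,0.014,0]
    - [-0.036,0.014,0]
    - [-0.036,0.014,0]
    - [-0.036,0.014,0]
    - [-0.036,0.014,0]
    - [-0.036,0.014,0]
    - [-0.036,0.014,0]
    - [-0.036,0.014,0]
  gripper: [0.085,0.085,0.085,0.085,0.085,0.085,0.085,0.085,0.085,0.085,0.085,0.085,0.085,0.085,0.085,0.085,0.085,0.085,0.085,0.085]
  grip_force: 40

```text
time: 1.82
tool_pos: [0.4163, 0.2534, 0.2311]
tcp_rot: [2.223, 2.22, -0.0]
wrist_force: [0.6, 0.5, -0.8]
width: 0.997
grip_force: 0.0
```

Run:
```python
from h import *
go([.472,-.353,.15],0)
```

```text
now [0.4163 0.2534 0.2311] yaw -0.1 z [ 0. -0. -1.] q6 0.5 d [-0.6064  0.0567  0.0812]
turn tool z deg -0.1 rad -0.002
```

>>> jog_arm:
  turn:
    - [0,0,0]
    - [0,0,0]
    - [0,0,0]
    - [0,0,0]
    - [0,0,0]
    - [0,0,0]
    - [0,0,0]
    - [0,0,0]
    - [0,0,0]
    - [0,0,0]
    - [0,0,0]
    - [0,0,0]
    - [0,0,0]
    - [0,0,0]
    - [0,0,0]
    - [0,0,0]
    - [0,0,0]
    - [0,0,0]
  delta_pos:
    - [-0.036,0.004,0]
    - [-0.036,0.004,0]
    - [-0.036,0.004,0]
    - [-0.036,0.004,0]
    - [-0.036,0.004,0]
    - [-0.036,0.004,0]
    - [-0.036,0.004,0]
    - [-0.036,0.004,0]
    - [-0.036,0.004,0]
    - [-0.036,0.004,0]
    - [-0.036,0.003,0.01]
    - [-0.036,0.003,0.01]
    - [-0.036,0.003,0.015]
    - [-0.036,0.002,0.015]
    - [-0.036,0.002,0.015]
    - [-0.036,0.002,0.015]
    - [-0.03,0.002,0]
    - [0,0,0]
  gripper: [0.085,0.085,0.085,0.085,0.085,0.085,0.085,0.085,0.085,0.085,0.085,0.085,0.085,0.085,0.085,0.085,0.085,0.085]

```text
time: 3.32
tool_pos: [0.4713, -0.3556, 0.1497]
tcp_rot: [-2.228, -2.215, 0.003]
wrist_force: [0.2, -0.2, 1.6]
width: 0.994
grip_force: 0.0
```

Run:
```python
from h import *
s,im,C=shot("wrist","w1")
hsv=cv2.cvtColor(im,cv2.COLOR_RGB2HSV)
m=cv2.inRange(hsv,(22,130,90),(36,255,255))
for c,st in blobs(m,80): print(c.round(1),st,cast(C,[c],.02)[0].round(4))
go([.472,-.353,.015],0)
```

```text
[276.7 198.7] [263 185  29  29 592] [ 0.4676 -0.3506  0.02  ]
[  6.2 322.9] [  0 307  17  31 352] [ 0.1418 -0.5025  0.02  ]
now [ 0.4714 -0.3532  0.1502] yaw -0.3 z [-0.001  0.    -1.   ] q6 -0.68 d [0.0002 0.0007 0.1352]
turn tool z deg -0.3 rad -0.005
```

View pics/w1.png

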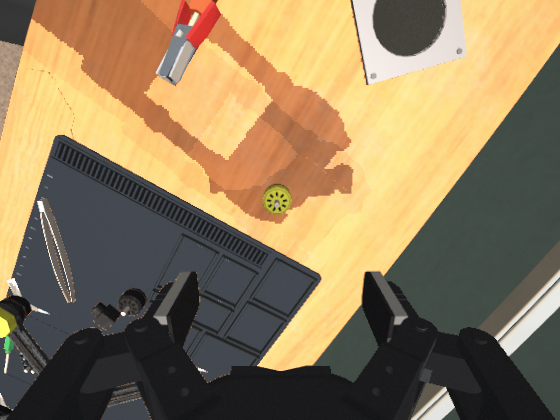

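>>> jog_arm:
  turn:
    - [0,0,0]
    - [0,0,0]
    - [0,0,0]
    - [0,0,0]
    - [0,0,0]
    - [0,0,0]
  delta_pos:
    - [0.0026,-0.0038,0.02]
    - [0,0,0.02]
    - [0,0,0.02]
    - [0,0,0.02]
    - [0,0,0.01]
    - [0,0,0]
  gripper: [0.085,0.085,0.085,0.085,0.06,0.06]

```text
time: 3.87
tool_pos: [0.4663, -0.3457, 0.0586]
tcp_rot: [-2.219, -2.216, 0.001]
wrist_force: [0.2, 0.2, 0.2]
width: 0.744
grip_force: 0.0
```

Run:
```python
from h import *
vision.read_camera("wrist");vision.read_camera("wrist")
s,im,C=shot("wrist","w2")
hsv=cv2.cvtColor(im,cv2.COLOR_RGB2HSV)
m=cv2.inRange(hsv,(22,110,70),(36,255,255))
for c,st in blobs(m,80): print(c.round(1),st,cast(C,[c],.018)[0].round(4))
print(s["width"]);go([.472,-.353,.006],0)
```

```text
[436.8 128.6] [418 102  38  49 513] [ 0.5658 -0.2721  0.018 ]
[456.1 157.5] [448 146  18  22  96] [ 0.5815 -0.2899  0.018 ]
[279. 243.] [ 260  224   40   41 1136] [ 0.4674 -0.3496  0.018 ]
[370.2 268. ] [353 253  36  35 528] [ 0.5335 -0.3698  0.018 ]
[327.  295.9] [312 283  25  26 218] [ 0.5034 -0.3934  0.018 ]
0.6984931638621543
now [ 0.469  -0.3483  0.0625] yaw -0.1 z [ 0.001 -0.001 -1.   ] q6 -0.68 d [-0.0046  0.0029  0.0565]
turn tool z deg -0.1 rad -0.001
```

View pics/w2.png

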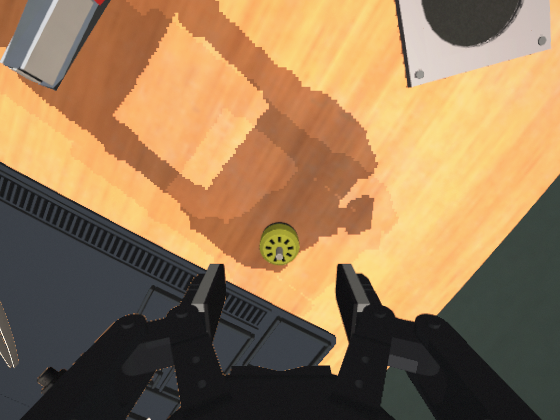

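>>> jog_arm:
  turn:
    - [0,0,0]
    - [0,0,0]
    - [0,0,0]
    - [0,0,0]
    - [0,0,0]
    - [0,0,0]
    - [0,0,0]
    - [0,0,0]
    - [0,0,0]
    - [0,0,0]
    - [0,0,0]
    - [0,0,0]
    - [0,0,0]
    - [0,0,0]
  delta_pos:
    - [-0.001,0,0.02]
    - [0,0,0.02]
    - [0,0,0.01]
    - [0,0,0.004]
    - [0,0,0]
    - [0,0,0]
    - [0,0,0]
    - [0,0,0]
    - [0,0,0]
    - [0,0,0]
    - [0,0,0]
    - [0,0,0]
    - [0,0,0]
    - [0,0,0]
  gripper: [0.06,0.06,0.06,0.06,0.05,0.04,0.03,0.024,0.02,0.02,0.02,0.02,0.02,0.02]

```text
time: 5.18
tool_pos: [0.4694, -0.3501, 0.0089]
tcp_rot: [2.222, 2.217, 0.0]
wrist_force: [-0.4, 0.7, 6.4]
width: 0.311
grip_force: 39.6
```

Run:
```python
from h import *
s,im,C=shot("wrist","w3")
print(s); go([.579,-.035,.0085])
cv2.imwrite("pics/w3.png",im[:,:,::-1][150:420,120:440])
```

```text
{'time': 5.1833, 'q': array([-6.83425662e-01,  3.26839306e-01,  1.97743543e+00, -7.52972662e-06,
        8.34501153e-01, -6.81470837e-01]), 'joint_vel': array([ 0.00086853, -0.00017982, -0.00099795,  0.00105897,  0.00026218,
       -0.00080276]), 'joint_torque': array([-6.51713926e-02, -4.31875169e+01, -2.63721621e+01,  1.48026964e-03,
       -2.23690295e-01, -5.19990790e-04]), 'tool_pos': array([ 0.46935644, -0.35010774,  0.00891014]), 'tcp_rot': array([2.22162250e+00, 2.21729505e+00, 4.45578822e-04]), 'wrist_force': array([-0.42926567,  0.66626187,  6.37267908]), 'torque': array([0.06515424, 0.10564853, 0.0698042 ]), 'grip_force': 39.563782811164856, 'width': 0.31106003242666247}
now [ 0.4693 -0.3501  0.0089] yaw -0.1 z [ 0.002 -0.002 -1.   ] q6 -0.68 d [3.154e-01 1.090e-01 1.000e-04]
```

View pics/w3.png

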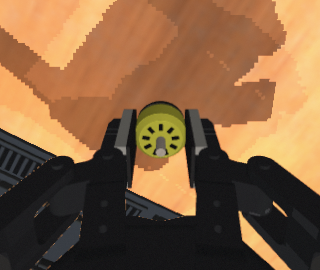

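Run:
```python
from h import *
s=read_state();C=cam("wrist",s)
print(cast(C,[(281,287)],.02)-s["tool_pos"],cast(C,[(281,302)],.031)-s["tool_pos"])
im=cv2.imread("pics/w1.png")  # nothing
```

```text
[[ 0.00025261 -0.00185015  0.01110968]] [[ 0.00020002 -0.0031811   0.02210968]]
```

>>> jog_arm:
  turn:
    - [0,0,0]
    - [0,0,0]
    - [0,0,0]
    - [0,0,0]
    - [0,0,0]
    - [0,0,0]
    - [0,0,0]
    - [0,0,0]
    - [0,0,0]
    - [0,0,0]
    - [0,0,0]
    - [0,0,0]
    - [0,0,0]
    - [0,0,0]
    - [0,0,0]
    - [0,0,0]
    - [0,0,0]
    - [0,0,0]
  delta_pos:
    - [0,0,-0.02]
    - [0,0,-0.03]
    - [0,0,-0.03]
    - [0.01,0.004,-0.01]
    - [0.03,0.01,0]
    - [0.03,0.01,0]
    - [0.03,0.01,0]
    - [0.03,0.01,0]
    - [0.03,0.01,0]
    - [0.03,0.01,0]
    - [0.03,0.01,0]
    - [0.03,0.01,0]
    - [0.03,0.01,0]
    - [0.03,0.01,0]
    - [0.005,0.005,0]
    - [0,0,0.02]
    - [0,0,0]
    - [0,0,0]
  gripper: [0.02,0.02,0.02,0.02,0.02,0.02,0.02,0.02,0.02,0.02,0.02,0.02,0.02,0.02,0.02,0.02,0.02,0.02]

```text
time: 6.73
tool_pos: [0.5758, -0.0341, 0.0755]
tcp_rot: [-2.221, -2.217, 0.005]
wrist_force: [0.6, -1.3, -0.6]
width: 0.309
grip_force: 39.4
```

Run:
```python
from h import *
vision.read_camera("wrist")
s,im,C=shot("wrist","w4")
g=im.max(2)
m=(g<75)
for c,st in blobs(m,800): print(c.round(1),st,cast(C,[c],.0025)[0].round(4))
print(s["grip_force"],s["width"]);go([.579,-.035,.0085])
```

```text
[313.   18.8] [ 260    0  108   47 3685] [0.5981 0.1082 0.0025]
[ 33.9 162.3] [   0   61   91  234 9882] [0.3883 0.0167 0.0025]
[510.6 179.6] [ 424  141  136   86 3909] [0.7546 0.0021 0.0025]
[276.6 226.9] [ 249  200   56   65 2392] [ 0.5735 -0.0365  0.0025]
[ 60.3 290.3] [  40  233   37  106 1631] [ 0.3799 -0.0973  0.0025]
[324.7 363.7] [   26   248   534   172 48289] [ 0.619  -0.1795  0.0025]
39.43978250026703 0.30988287917043306
now [ 0.5773 -0.0349  0.0772] yaw -0.2 z [-0.001 -0.    -1.   ] q6 -0.1 d [-0.0001  0.0017  0.0687]
```

View pics/w4.png

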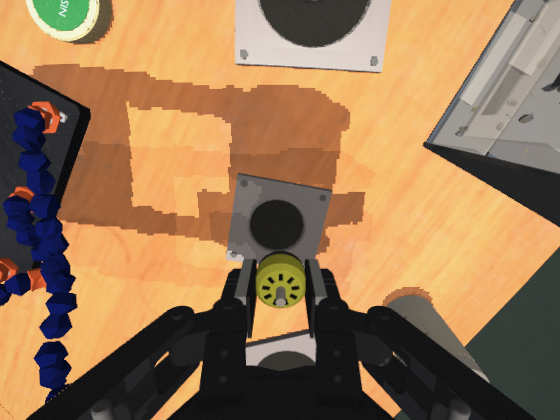

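Run:
```python
from h import *
s=read_state();C=cam("wrist",s)
im=cv2.imread("pics/w4.png"); g=im.max(2)
m=(g<70).astype(np.uint8); m[:195]=0; m[250:]=0; m[:,:245]=0; m[:,310:]=0
c=max(cv2.findContours(m,0,1)[0],key=cv2.contourArea); c=c[c[:,0,1]<246]
print("rec",cast(C,[cv2.fitEllipse(c)[0]],.0025), cv2.fitEllipse(c))
P=cast(C,[(246,183),(325,193),(235,256)],.006); print((P[1]+P[2])/2,np.linalg.norm(P[0]-P[1]))
z=s["tool_pos"][2]
hsv=cv2.cvtColor(im,cv2.COLOR_BGR2HSV); y=cv2.inRange(hsv,(22,80,60),(38,255,255)); y[:240]=0;y[320:]=0
print([ (a.round(1),b) for a,b in blobs(y,100)])
print(cast(C,[(280.5,285)],z+.011), cast(C,[(280,298)],z+.022),s["tool_pos"])
```

```text
rec [[ 0.57403325 -0.03561612  0.0025    ]] ((276.35516357421875, 225.09893798828125), (50.891361236572266, 53.572078704833984), 92.51718139648438)
[ 0.57558868 -0.03477871  0.006     ] 0.06006749823140893
[(array([280.4, 278.8]), array([ 256,  254,   50,   54, 1945], dtype=int32))]
[[ 0.57736433 -0.03558112  0.08816602]] [[ 0.57712146 -0.03582709  0.09916602]] [ 0.5773366  -0.03486503  0.07716602]
```

>>> jog_arm:
  turn:
    - [0,0,0]
    - [0,0,0]
    - [0,0,0]
    - [0,0,0]
    - [0,0,0]
    - [0,0,0]
    - [0,0,0]
    - [0,0,0]
  delta_pos:
    - [0,-0.0028,0.01]
    - [0,0,0.02]
    - [0,0,0.02]
    - [0,0,0.01]
    - [0,0,0.005]
    - [0,0,0.002]
    - [0,0,0]
    - [0,0,0]
  gripper: [0.02,0.02,0.02,0.02,0.02,0.02,0.02,0.02]

```text
time: 7.5
tool_pos: [0.5755, -0.0349, 0.0114]
tcp_rot: [2.224, 2.218, 0.001]
wrist_force: [-3.5, -0.4, 4.5]
width: 0.309
grip_force: 39.8
```

Run:
```python
from h import *
s,im,C=shot("wrist","w5")
print(s["wrist_force"],s["tool_pos"])
cv2.imwrite("pics/w5.png",im[:,:,::-1][150:420,120:440])
```

```text
[-3.47123511 -0.39818564  4.52091829] [ 0.57545424 -0.03486697  0.01141323]
```

View pics/w5.png

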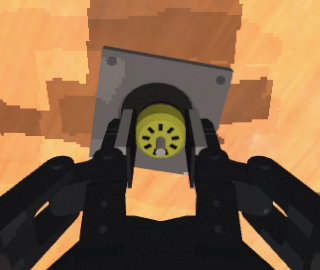

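>>> jog_arm:
  turn:
    - [0,0,0]
    - [0,0,0]
    - [0,0,0]
    - [0,0,0]
    - [0,0,0]
    - [0,0,0]
    - [0,0,0]
    - [0,0,0]
  delta_pos:
    - [0,0,0]
    - [0,0,0]
    - [0,0,0]
    - [0,0,-0.02]
    - [0,0,-0.03]
    - [0,0,-0.03]
    - [0,0,-0.01]
    - [0,0,0]
  gripper: [0.034,0.045,0.055,0.06,0.085,0.085,0.085,0.085]

```text
time: 8.22
tool_pos: [0.5782, -0.0347, 0.1041]
tcp_rot: [2.219, 2.215, 0.008]
wrist_force: [-0.3, 0.2, -0.4]
width: 0.993
grip_force: 0.0
```

Run:
```python
from h import *
s,im,C=shot("wrist","w6")
hsv=cv2.cvtColor(im,cv2.COLOR_RGB2HSV)
y=cv2.inRange(hsv,(22,80,60),(38,255,255)); print([(a.round(1),b) for a,b in blobs(y,300)])
cv2.imwrite("pics/w6.png",im[:,:,::-1][80:380,120:440])
go([.447,.117,.1],0)
```

```text
[(array([276.3, 221.2]), array([259, 204,  35,  36, 872], dtype=int32))]
now [ 0.5765 -0.0345  0.1017] yaw -0.1 z [ 0.004 -0.    -1.   ] q6 -0.1 d [ 0.1513 -0.1298  0.0012]
turn tool z deg -0.1 rad -0.002
```

View pics/w6.png

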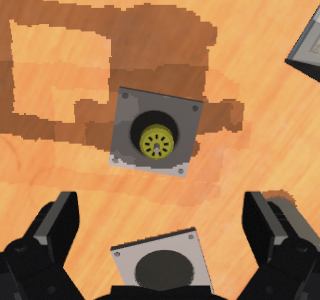

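Run:
```python
from h import *
s=read_state();C=cam("wrist",s)
im=cv2.imread("pics/w6.png"); 
P=cast(C,[(245,176),(315,187),(235,248),(302,252)],.006); print(P.mean(0),(P[1]+P[2])/2)
print(cast(C,[(276.3,221.2)],.0205), cast(C,[(277,224.5)],.0225),cast(C,[(277,230)],.0335))
```

```text
[ 0.57143874 -0.03622029  0.006     ] [ 0.57088003 -0.03754775  0.006     ]
[[ 0.57343868 -0.03447007  0.0205    ]] [[ 0.57401117 -0.03659165  0.0225    ]] [[ 0.57408461 -0.03688823  0.0335    ]]
```

>>> jog_arm:
  turn:
    - [0,0,0]
    - [0,0,0]
    - [0,0,0]
    - [0,0,0]
    - [0,0,0]
    - [0,0,0]
    - [0,0,0]
  delta_pos:
    - [0.03,-0.026,0]
    - [0.03,-0.026,0]
    - [0.03,-0.026,0]
    - [0.03,-0.026,0]
    - [0.031,-0.026,0]
    - [0,0,0]
    - [0,0,0]
  gripper: [0.085,0.085,0.085,0.085,0.085,0.085,0.085]

```text
time: 8.85
tool_pos: [0.4423, 0.1178, 0.0979]
tcp_rot: [-2.218, -2.222, 0.005]
wrist_force: [1.1, -1.0, 0.4]
width: 0.995
grip_force: 0.0
```

Run:
```python
from h import *
s,im,C=shot("wrist","w7")
hsv=cv2.cvtColor(im,cv2.COLOR_RGB2HSV)
y=cv2.inRange(hsv,(50,100,60),(85,255,255))
for a,b in blobs(y,300): print(a.round(1),b,cast(C,[a],.018))
go([.447,.117,.006],0)
```

```text
[282.2 220.2] [ 262  201   42   40 1211] [[0.44346605 0.11910314 0.018     ]]
now [0.4438 0.117  0.0986] yaw 0.0 z [-0.002 -0.001 -1.   ] q6 0.2 d [0.0001 0.0034 0.0925]
turn tool z deg 0.0 rad 0.0
```

View pics/w7.png

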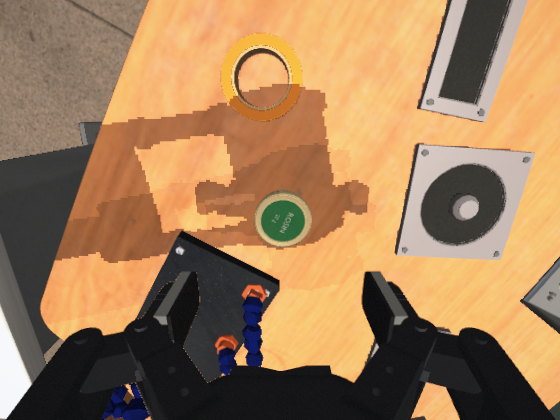

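>>> jog_arm:
  turn:
    - [0,0,0]
    - [0,0,0]
    - [0,0,0]
    - [0,0,0]
    - [0,0,0]
    - [0,0,0]
    - [0,0,0]
    - [0,0,0]
    - [0,0,0]
    - [0,0,0]
    - [0,0,0]
    - [0,0,0]
    - [0,0,0]
    - [0,0,0]
  delta_pos:
    - [0.0015,0,0.02]
    - [0,0,0.02]
    - [0,0,0.02]
    - [0,0,0.02]
    - [0,0,0.01]
    - [0,0,0.002]
    - [0,0,0]
    - [0,0,0]
    - [0,0,0]
    - [0,0,0]
    - [0,0,0]
    - [0,0,0]
    - [0,0,0]
    - [0,0,0]
  gripper: [0.068,0.068,0.068,0.068,0.068,0.068,0.068,0.06,0.052,0.045,0.04,0.04,0.04,0.04]

```text
time: 10.07
tool_pos: [0.4468, 0.1185, 0.0099]
tcp_rot: [2.222, 2.218, 0.003]
wrist_force: [-0.8, -1.9, 5.6]
width: 0.525
grip_force: 40.2
```

Run:
```python
from h import *
s,im,C=shot("wrist","w8")
print(s["wrist_force"],s["width"],s["grip_force"])
hsv=cv2.cvtColor(im,cv2.COLOR_RGB2HSV)
y=cv2.inRange(hsv,(50,100,60),(85,255,255))
for a,b in blobs(y,300): print(a.round(1),b,cast(C,[a],.018)-s["tool_pos"])
go([.587,-.196,.1],0)
```

```text
[-0.76910584 -1.93241797  5.58153435] 0.5249918513334443 40.22005319595337
[279.9 279.2] [ 247  251   67   58 2725] [[-0.00031908  0.00098302  0.00811622]]
now [0.4468 0.1185 0.0099] yaw -0.1 z [ 0.003  0.    -1.   ] q6 0.21 d [-0.3142  0.141  -0.0897]
turn tool z deg -0.1 rad -0.002
```

>>> jog_arm:
  turn:
    - [0,0,0]
    - [0,0,0]
    - [0,0,0]
    - [0,0,0]
    - [0,0,0]
    - [0,0,0]
    - [0,0,0]
    - [0,0,0]
    - [0,0,0]
    - [0,0,0]
    - [0,0,0]
    - [0,0,0]
    - [0,0,0]
    - [0,0,0]
    - [0,0,0]
    - [0,0,0]
    - [0,0,0]
    - [0,0,0]
  delta_pos:
    - [0,0,-0.02]
    - [0,0,-0.03]
    - [0,0,-0.04]
    - [0,0,-0.03]
    - [-0.03,0.014,0]
    - [-0.03,0.014,0]
    - [-0.03,0.014,0]
    - [-0.03,0.014,0]
    - [-0.03,0.014,0]
    - [-0.03,0.014,0]
    - [-0.03,0.014,0]
    - [-0.03,0.014,0]
    - [-0.03,0.014,0]
    - [-0.03,0.014,0]
    - [-0.014,0,0]
    - [0,0,0.03]
    - [0,0,0.02]
    - [0,0,0]
  gripper: [0.04,0.04,0.04,0.04,0.04,0.04,0.04,0.04,0.04,0.04,0.04,0.04,0.04,0.04,0.04,0.04,0.04,0.04]

```text
time: 11.62
tool_pos: [0.5809, -0.1948, 0.0738]
tcp_rot: [-2.219, -2.213, 0.005]
wrist_force: [-1.4, 0.9, -2.0]
width: 0.525
grip_force: 41.1
```

Run:
```python
from h import *
vision.read_camera("wrist")
s,im,C=shot("wrist","w9")
hsv=cv2.cvtColor(im,cv2.COLOR_RGB2HSV); z=s["tool_pos"][2]
y=cv2.inRange(hsv,(50,100,60),(85,255,255))
for a,b in blobs(y,300): print(a.round(1),b,cast(C,[a],z+.0085))
m=(im.max(2)<75)
for a,b in blobs(m,800): print(a.round(1),b,cast(C,[a],.0025))
print(s["grip_force"],s["width"]);go([.587,-.196,.0085],0)
```

```text
[279.9 279.1] [ 247  251   67   58 2725] [[ 0.58179753 -0.19361933  0.08426277]]
[351.1 341. ] [    0   123   560   297 65250] [[ 0.64701301 -0.3109806   0.0025    ]]
[281.8 211.9] [ 242  183   80   61 3454] [[ 0.58276676 -0.18388651  0.0025    ]]
41.08492076396942 0.5259830817743286
now [ 0.5837 -0.1953  0.0777] yaw -0.1 z [-0.002  0.001 -1.   ] q6 -0.36 d [-0.0007  0.0035  0.0692]
turn tool z deg -0.1 rad -0.002
```

View pics/w9.png

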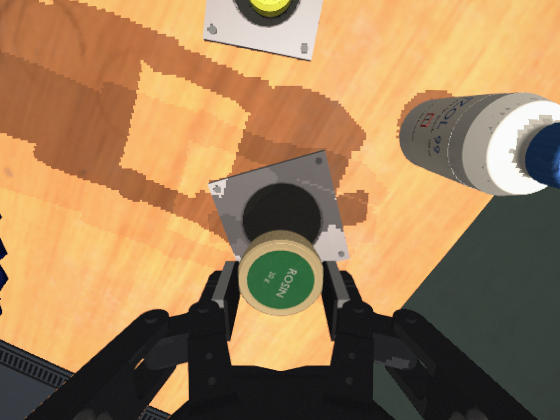

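Run:
```python
from h import *
s=read_state();C=cam("wrist",s)
print(s["tool_pos"])
P=cast(C,[(221,187),(341,255)],.006); print(P.mean(0),np.linalg.norm(P[0]-P[1])/2**.5)
im=cv2.imread("pics/w9.png"); m=(im.max(2)<75).astype(np.uint8); m[:178]=0;m[236:]=0;m[:,:238]=0;m[:,326:]=0
c=max(cv2.findContours(m,0,1)[0],key=cv2.contourArea); c=c[c[:,0,1]<228]; e=cv2.fitEllipse(c)
print(e,cast(C,[e[0]],.0025),cast(C,[(279.9,279.1)],s["tool_pos"][2]+.0085))
```

```text
[ 0.5836627  -0.19533667  0.07772023]
[ 0.58590761 -0.19260037  0.006     ] 0.07812298881323787
((281.5051574707031, 219.77108764648438), (73.4806900024414, 77.93309020996094), 84.74299621582031) [[ 0.58439256 -0.19169393  0.0025    ]] [[ 0.58338962 -0.19405355  0.08622023]]
```

>>> jog_arm:
  turn:
    - [0,0,0]
    - [0,0,0]
    - [0,0,0]
    - [0,0,0]
    - [0,0,0]
    - [0,0,0]
    - [0,0,0]
    - [0,0,0]
    - [0,0,0]
    - [0,0,0]
    - [0,0,0]
    - [0,0,0]
    - [0,0,0]
    - [0,0,0]
    - [0,0,0]
  delta_pos:
    - [0.0018,0.0015,0.01]
    - [0,0,0.02]
    - [0,0,0.02]
    - [0,0,0.01]
    - [0,0,0.005]
    - [0,0,0.002]
    - [0,0,0]
    - [0,0,0]
    - [0,0,0]
    - [0,0,0]
    - [0,0,-0.02]
    - [0,0,-0.03]
    - [0,0,-0.03]
    - [0,0,-0.01]
    - [0,0,0]
  gripper: [0.04,0.04,0.04,0.04,0.04,0.04,0.04,0.053,0.065,0.07,0.08,0.085,0.085,0.085,0.085]

```text
time: 12.97
tool_pos: [0.5894, -0.1954, 0.1058]
tcp_rot: [2.218, 2.214, 0.005]
wrist_force: [0.3, -0.2, 0.7]
width: 0.996
grip_force: 0.0
```

Run:
```python
from h import *
s,im,C=shot("wrist","w10")
hsv=cv2.cvtColor(im,cv2.COLOR_RGB2HSV); y=cv2.inRange(hsv,(50,100,60),(85,255,255))
for a,b in blobs(y,300): print(a.round(1),b,cast(C,[a],.0205))
cv2.imwrite("pics/w10.png",im[:,:,::-1][80:380,120:520])
go([.431,.218,.1],0)
```

```text
[276.6 217.2] [ 256  198   42   40 1172] [[ 0.58694392 -0.19345778  0.0205    ]]
now [ 0.5878 -0.1948  0.1032] yaw -0.1 z [ 0.004 -0.002 -1.   ] q6 -0.36 d [ 0.4124 -0.1576  0.0019]
turn tool z deg -0.1 rad -0.002
```

View pics/w10.png

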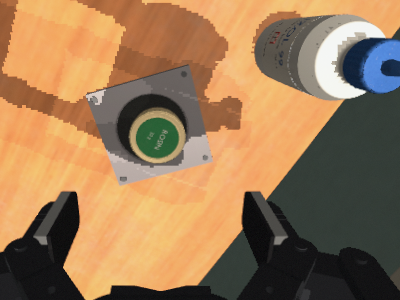

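Run:
```python
from h import *
s=read_state();C=cam("wrist",s)
P=cast(C,[(215,178),(305,150),(330,238),(243,260)],.006); print(P.mean(0),cast(C,[(276.6,217.2)],.0205))
```

```text
[ 0.58203151 -0.18939294  0.006     ] [[ 0.58500492 -0.19184725  0.0205    ]]
```

>>> jog_arm:
  turn:
    - [0,0,0]
    - [0,0,0]
    - [0,0,0]
    - [0,0,0]
    - [0,0,0]
    - [0,0,0]
    - [0,0,0]
    - [0,0,0]
    - [0,0,0]
    - [0,0,0]
    - [0,0,0]
    - [0,0,0]
    - [0,0,0]
    - [0,0,0]
    - [0,0,0]
    - [0,0,0]
  delta_pos:
    - [0.01,0,-0.02]
    - [0.03,0,-0.02]
    - [0.03,-0.01,0]
    - [0.03,-0.013,0]
    - [0.03,-0.013,0]
    - [0.03,-0.013,0]
    - [0.03,-0.013,0]
    - [0.03,-0.013,0]
    - [0.03,-0.013,0]
    - [0.03,-0.013,0]
    - [0.03,-0.013,0]
    - [0.03,-0.013,0]
    - [0.03,-0.013,0]
    - [0.03,-0.013,0.02]
    - [0.012,-0.005,0.02]
    - [0,0,0]
  gripper: [0.085,0.085,0.085,0.085,0.085,0.085,0.085,0.085,0.085,0.085,0.085,0.085,0.085,0.085,0.085,0.085]

```text
time: 14.35
tool_pos: [0.4234, 0.2185, 0.0955]
tcp_rot: [-2.217, -2.22, 0.015]
wrist_force: [-0.6, -0.8, -0.8]
width: 0.993
grip_force: 0.0
```

Run:
```python
from h import *
vision.read_camera("wrist")
s,im,C=shot("wrist","w11")
hsv=cv2.cvtColor(im,cv2.COLOR_RGB2HSV)
y=cv2.inRange(hsv,(14,190,110),(26,255,255))
y=cv2.morphologyEx(y,cv2.MORPH_OPEN,np.ones((3,3)))
for a,b in blobs(y,300):
    print(a.round(1),b)
go([.431,.218,.006],0)
```

```text
[283.9 193.7] [251 179  69  39 726]
now [0.4268 0.2174 0.0987] yaw -0.0 z [-0.005 -0.003 -1.   ] q6 0.42 d [0.0008 0.0047 0.0927]
turn tool z deg -0.0 rad -0.0
```

View pics/w11.png

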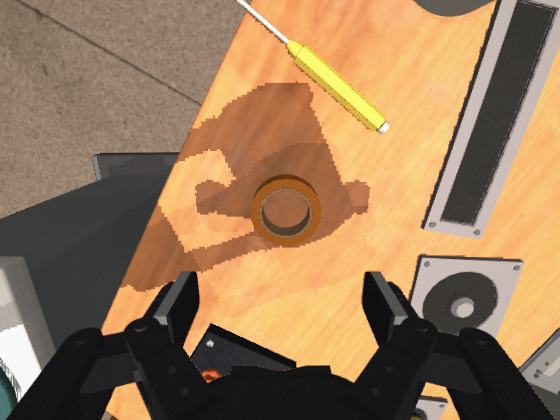

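Run:
```python
from h import *
s=read_state();C=cam("wrist",s)
im=cv2.imread("pics/w11.png"); hsv=cv2.cvtColor(im,cv2.COLOR_BGR2HSV); print(hsv[240,285],hsv[210,314],hsv[178,285],hsv[184,285],hsv[210,285],hsv[260,290],hsv[214,240])
print(cast(C,[(286,214),(286,174),(286,248)],.019),s["tool_pos"])
```

```text
[ 13 201 161] [ 14 203 161] [ 14 210 107] [ 14 203 162] [ 11 150 160] [ 15 141 250] [ 11 150 151]
[[0.4309004  0.22408689 0.019     ]
 [0.43073934 0.25677536 0.019     ]
 [0.43105551 0.19372773 0.019     ]] [0.42676447 0.21743386 0.09873913]
```

>>> jog_arm:
  turn:
    - [0,0,0]
    - [0,0,0]
    - [0,0,0]
    - [0,0,0]
    - [0,0,0]
    - [0,0,0]
    - [0,0,0]
    - [0,0,0]
    - [0,0,0]
    - [0,0,0]
    - [0,0,0]
    - [0,0,0]
    - [0,0,0]
  delta_pos:
    - [0.0055,0.0035,0.02]
    - [0,0,0.02]
    - [0,0,0.02]
    - [0,0,0.02]
    - [0,0,0.01]
    - [0,0,0.002]
    - [0,0,0]
    - [0,0,0]
    - [0,0,0]
    - [0,0,0]
    - [0,0,0]
    - [0,0,0]
    - [0,0,0]
  gripper: [0.08,0.08,0.08,0.08,0.08,0.08,0.08,0.07,0.062,0.055,0.05,0.05,0.05]

```text
time: 15.53
tool_pos: [0.4339, 0.2241, 0.0113]
tcp_rot: [2.222, 2.219, 0.004]
wrist_force: [-1.3, -2.2, 7.0]
width: 0.636
grip_force: 40.6
```

Run:
```python
from h import *
s,im,C=shot("wrist","w12")
print(s["wrist_force"],s["width"],s["grip_force"])
go([.601,.126,.1],0)
```

```text
[-1.3068792  -2.18614206  7.0465093 ] 0.6363733085266969 40.577440176784876
now [0.4339 0.2241 0.0113] yaw -0.1 z [ 0.003  0.001 -1.   ] q6 0.43 d [-0.0977  0.1675 -0.0884]
turn tool z deg -0.1 rad -0.002
```

>>> jog_arm:
  turn:
    - [0,0,0]
    - [0,0,0]
    - [0,0,0]
    - [0,0,0]
    - [0,0,0]
    - [0,0,0]
    - [0,0,0]
    - [0,0,0]
    - [0,0,0]
    - [0,0,0]
    - [0,0,0]
    - [0,0,0]
  delta_pos:
    - [0,0,-0.02]
    - [0,0,-0.03]
    - [0,0,-0.03]
    - [-0.008,0.015,-0.01]
    - [-0.018,0.03,0]
    - [-0.018,0.03,0]
    - [-0.018,0.03,0]
    - [-0.018,0.03,0]
    - [-0.018,0.03,0]
    - [0,0,0.02]
    - [0,0,0]
    - [0,0,0]
  gripper: [0.05,0.05,0.05,0.05,0.05,0.05,0.05,0.05,0.05,0.05,0.05,0.05]

```text
time: 16.58
tool_pos: [0.5962, 0.1249, 0.0784]
tcp_rot: [-2.223, -2.217, 0.004]
wrist_force: [0.5, -0.3, -0.7]
width: 0.631
grip_force: 42.2
```

Run:
```python
from h import *
vision.read_camera("wrist")
s,im,C=shot("wrist","w13")
print(s["width"]);go([.601,.126,.0085],0)
```

```text
0.6313656166030585
now [0.5968 0.1257 0.0797] yaw -0.1 z [-0.  0. -1.] q6 0.17 d [0.0003 0.0042 0.0712]
turn tool z deg -0.1 rad -0.001
```

View pics/w13.png

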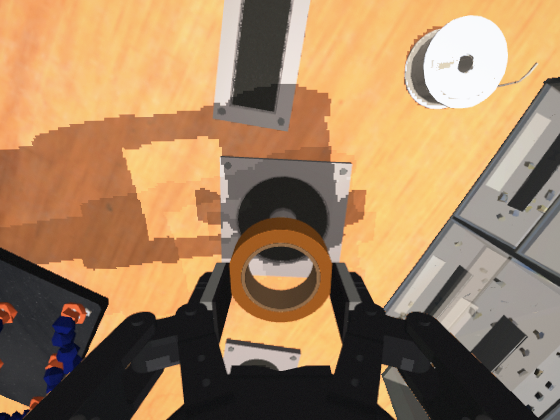

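Run:
```python
from h import *
s=read_state();C=cam("wrist",s); z=s["tool_pos"][2]
im=cv2.imread("pics/w13.png"); m=(im.max(2)<78).astype(np.uint8); m[:168]=0;m[250:]=0;m[:,:233]=0;m[:,334:]=0
c=np.concatenate([k for k in cv2.findContours(m,0,1)[0] if cv2.contourArea(k)>300]); h=cv2.convexHull(c)[:,0]; 
c=c[:,0]; c=c[(c[:,1]<222)]; c=np.array([p for p in c if np.abs(cv2.pointPolygonTest(h.reshape(-1,1,2),(float(p[0]),float(p[1])),True))<3])
e=cv2.fitEllipse(c); print("rec",e,cast(C,[e[0]],.0045),len(c))
hsv=cv2.cvtColor(im,cv2.COLOR_BGR2HSV)
y=cv2.inRange(hsv,(8,190,130),(20,255,255)); y[:215]=0; y[330:]=0;y[:,:220]=0;y[:,340:]=0
y=cv2.morphologyEx(y,cv2.MORPH_OPEN,np.ones((3,3)))
for a,b in blobs(y,300): print(a.round(1),b)
cs=max(cv2.findContours(y,0,1)[0],key=cv2.contourArea); e=cv2.fitEllipse(cs); print("ring",e,cast(C,[e[0]],z+.010),s["tool_pos"])
P=cast(C,[(227,165),(344,171)],.006); print(P, np.linalg.norm(P[0]-P[1])); print(cast(C,[(220,157),(351,164)],.006))
```

```text
rec ((282.54364013671875, 219.60885620117188), (86.2184829711914, 90.12651062011719), 92.24468231201172) [[0.59848671 0.12943845 0.0045    ]] 133
[280.1 272.9] [ 230  230  102   92 3125]
ring ((280.2314453125, 275.24212646484375), (91.81788635253906, 102.72333526611328), 89.02010345458984) [[0.5966863  0.13025882 0.08971444]] [0.59679029 0.12571994 0.07971444]
[[0.55718715 0.17341908 0.006     ]
 [0.64451351 0.16868727 0.006     ]] 0.08745445671266805
[[0.55236765 0.17936587 0.006     ]
 [0.64938829 0.17394164 0.006     ]]
```

>>> jog_arm:
  turn:
    - [0,0,0]
    - [0,0,0]
    - [0,0,0]
    - [0,0,0]
    - [0,0,0]
  delta_pos:
    - [0,0.0005,0.01]
    - [0,0,0.02]
    - [0,0,0.01]
    - [0,0,0]
    - [0,0,0]
  gripper: [0.05,0.05,0.05,0.05,0.05]

```text
time: 17.1
tool_pos: [0.5966, 0.1256, 0.0384]
tcp_rot: [-2.222, -2.219, 0.003]
wrist_force: [0.5, -0.3, -0.8]
width: 0.634
grip_force: 42.2
```

Run:
```python
from h import *
vision.read_camera("wrist")
s,im,C=shot("wrist","w14"); z=s["tool_pos"][2]
im=im[:,:,::-1]
hsv=cv2.cvtColor(im,cv2.COLOR_BGR2HSV)
y=cv2.inRange(hsv,(8,190,130),(20,255,255)); y[:215]=0; y[330:]=0;y[:,:220]=0;y[:,340:]=0
y=cv2.morphologyEx(y,cv2.MORPH_OPEN,np.ones((3,3)))
cs=max(cv2.findContours(y,0,1)[0],key=cv2.contourArea); e=cv2.fitEllipse(cs); print("ring",e,cast(C,[e[0]],z+.010),s["tool_pos"])
Kc=proj(C,[(.5981,.1278,.0025)]); print("nest px predicted",Kc)
m=(im.max(2)<78).astype(np.uint8)
for r in range(150,250,6):
    x=np.flatnonzero(m[r,200:370])+200; print(r,(x.min(),x.max(),len(x)) if len(x) else None, end="; ")
```

```text
ring ((280.2591857910156, 275.23236083984375), (91.92731475830078, 102.93933868408203), 88.3914794921875) [[0.59753863 0.1301524  0.04934987]] [0.59762797 0.12560575 0.03934987]
nest px predicted [[281.12727816 241.57970037]]
150 None; 156 None; 162 None; 168 (np.int64(246), np.int64(261), 15); 174 None; 180 None; 186 None; 192 (np.int64(266), np.int64(297), 32); 198 (np.int64(251), np.int64(310), 60); 204 (np.int64(243), np.int64(318), 76); 210 (np.int64(238), np.int64(324), 87); 216 (np.int64(234), np.int64(328), 95); 222 (np.int64(231), np.int64(331), 57); 228 (np.int64(229), np.int64(333), 41); 234 (np.int64(227), np.int64(335), 33); 240 (np.int64(228), np.int64(334), 22); 246 (np.int64(227), np.int64(335), 18);
```

>>> jog_arm:
  turn:
    - [0,0,0]
    - [0,0,0]
    - [0,0,0]
    - [0,0,0]
    - [0,0,0]
  delta_pos:
    - [-0.001,0,0.01]
    - [0,0,0.01]
    - [0,0,0.005]
    - [0,0,0.002]
    - [0,0,0]
  gripper: [0.05,0.05,0.05,0.05,0.05]

```text
time: 17.62
tool_pos: [0.5975, 0.1241, 0.0131]
tcp_rot: [-2.223, -2.218, 0.002]
wrist_force: [-3.7, -0.3, 10.4]
width: 0.628
grip_force: 48.0
```

Run:
```python
from h import *
s,im,C=shot("wrist","w15"); z=s["tool_pos"][2]
im=im[:,:,::-1]
hsv=cv2.cvtColor(im,cv2.COLOR_BGR2HSV)
y=cv2.inRange(hsv,(8,190,130),(20,255,255)); y[:215]=0; y[335:]=0;y[:,:220]=0;y[:,340:]=0
y=cv2.morphologyEx(y,cv2.MORPH_OPEN,np.ones((3,3)))
cs=max(cv2.findContours(y,0,1)[0],key=cv2.contourArea); e=cv2.fitEllipse(cs); print("ring",e,cast(C,[e[0]],.0215),s["tool_pos"],s["wrist_force"])
m=(im.max(2)<78).astype(np.uint8)
for r in range(195,290,5):
    x=np.flatnonzero(m[r,200:370])+200; print(r,(x.min(),x.max(),len(x)) if len(x) else None, end="; ")
```

```text
ring ((280.2828674316406, 275.92852783203125), (92.1551284790039, 103.56179809570312), 89.81429290771484) [[0.59739119 0.12728988 0.0215    ]] [0.59745762 0.12414035 0.01311786] [-3.68348959 -0.31948167 10.38966431]
195 None; 200 (np.int64(276), np.int64(288), 12); 205 (np.int64(255), np.int64(307), 53); 210 (np.int64(246), np.int64(317), 72); 215 (np.int64(239), np.int64(324), 86); 220 (np.int64(234), np.int64(329), 65); 225 (np.int64(230), np.int64(333), 50); 230 (np.int64(227), np.int64(336), 42); 235 (np.int64(224), np.int64(338), 37); 240 (np.int64(223), np.int64(341), 35); 245 (np.int64(221), np.int64(341), 31); 250 (np.int64(221), np.int64(343), 35); 255 (np.int64(219), np.int64(344), 44); 260 (np.int64(219), np.int64(344), 44); 265 (np.int64(225), np.int64(336), 35); 270 (np.int64(223), np.int64(338), 44); 275 (np.int64(203), np.int64(359), 72); 280 (np.int64(200), np.int64(362), 88); 285 (np.int64(200), np.int64(364), 88);
```

>>> jog_arm:
  turn:
    - [0,0,0]
    - [0,0,0]
    - [0,0,0]
    - [0,0,0]
    - [0,0,0]
    - [0,0,0]
    - [0,0,0]
    - [0,0,0]
  delta_pos:
    - [0,0,0]
    - [0,0,0]
    - [0,0,0]
    - [0,0,-0.02]
    - [0,0,-0.03]
    - [0,0,-0.03]
    - [0,0,-0.01]
    - [0,0,0]
  gripper: [0.062,0.072,0.08,0.085,0.085,0.085,0.085,0.085]

```text
time: 18.33
tool_pos: [0.6008, 0.1248, 0.1059]
tcp_rot: [2.221, 2.216, 0.009]
wrist_force: [0.0, -0.3, 0.3]
width: 0.993
grip_force: 0.0
```

Run:
```python
from h import *
vision.read_camera("wrist")
s,im,C=shot("wrist","w16"); im=im[:,:,::-1]
hsv=cv2.cvtColor(im,cv2.COLOR_BGR2HSV)
y=cv2.inRange(hsv,(8,190,130),(24,255,255)); y[:,:220]=0;y[:,340:]=0; y=cv2.morphologyEx(y,cv2.MORPH_OPEN,np.ones((3,3)))
for a,b in blobs(y,300): print("ring",a.round(1),b,cast(C,[a],.0215))
m=(im.max(2)<80).astype(np.uint8); 
for a,b in blobs(m,300): print("dark",a.round(1),b,cast(C,[a],.0025))
# driver from w11
R=cam("wrist",dict(tool_pos=np.array([.4268,.2174,.0987]),tcp_rot=np.array([2.2214,2.2214,0])))
im=cv2.imread("pics/w11.png"); hsv=cv2.cvtColor(im,cv2.COLOR_BGR2HSV)
y=cv2.inRange(hsv,(24,120,100),(36,255,255)); c=max(cv2.findContours(y,0,1)[0],key=cv2.contourArea)
r=cv2.boxPoints(cv2.minAreaRect(c)); P=cast(R,r,.008); print(r,P.round(4),P.mean(0))
# driver nest in top pic
im=cv2.imread("pics/top0.png"); m=(im.max(2)<90).astype(np.uint8); m[:190]=0;m[225:]=0;m[:,:173]=0;m[:,235:]=0
c=max(cv2.findContours(m,0,1)[0],key=cv2.contourArea); r=cv2.boxPoints(cv2.minAreaRect(c)); P=cast(cam("top"),r,.004); print(P.round(4),P.mean(0))
go([.46,.33,.1],0)
```

```text
ring [278.5 217.6] [ 245  188   68   63 1392] [[0.59785078 0.12751672 0.0215    ]]
dark [258.8  52.8] [ 232    0   55  111 4313] [[0.58371923 0.25204004 0.0025    ]]
dark [527.  128.1] [ 480   75   80  124 2355] [[0.80426053 0.19853771 0.0025    ]]
dark [279.5 191.5] [ 237  169   84   69 1612] [[0.59871766 0.14452198 0.0025    ]]
dark [278.1 221.8] [ 256  199   46   42 1141] [[0.59734666 0.11662645 0.0025    ]]
dark [506.4 249.1] [433 205 127  83 958] [[0.81404687 0.0877103  0.0025    ]]
dark [244.5 357.7] [    0   236   560   184 51131] [[ 0.56023422 -0.0401601   0.0025    ]]
[[284.70343   45.958626]
 [294.8       34.6     ]
 [387.71722  117.19309 ]
 [377.62067  128.55173 ]] [[0.43   0.3474 0.008 ]
 [0.4372 0.3547 0.008 ]
 [0.5091 0.2989 0.008 ]
 [0.5022 0.2904 0.008 ]] [0.46961374 0.32284208 0.008     ]
[[0.598  0.3751 0.004 ]
 [0.6193 0.3718 0.004 ]
 [0.5926 0.2148 0.004 ]
 [0.5712 0.2182 0.004 ]] [0.59526856 0.29495694 0.004     ]
now [0.5976 0.1243 0.1017] yaw -0.1 z [-0. -0. -1.] q6 0.17 d [ 0.2055 -0.138   0.0017]
turn tool z deg -0.1 rad -0.002
```

>>> jog_arm:
  turn:
    - [0,0,0]
    - [0,0,0]
    - [0,0,0]
    - [0,0,0]
    - [0,0,0]
    - [0,0,0]
    - [0,0,0]
    - [0,0,-0.114]
    - [0,0,-0.114]
    - [0,0,-0.114]
    - [0,0,-0.114]
    - [0,0,-0.114]
    - [0,0,-0.114]
    - [0,0,-0.114]
    - [0,0,-0.112]
    - [0,0,0]
  delta_pos:
    - [0.0284,-0.0182,-0.015]
    - [0.0284,-0.0182,-0.015]
    - [0.0284,-0.0182,0]
    - [0.0284,-0.0182,0]
    - [0.0284,-0.0182,0]
    - [0.0284,-0.0182,0]
    - [0.0284,-0.0182,0]
    - [0,0,0]
    - [0,0,0]
    - [0,0,0]
    - [0,0,0]
    - [0,0,0]
    - [0,0,0]
    - [0,0,0]
    - [0,0,0]
    - [0,0,0]
  gripper: [0.07,0.05,0.05,0.05,0.05,0.05,0.05,0.05,0.05,0.05,0.05,0.05,0.05,0.05,0.05,0.05]

```text
time: 19.77
tool_pos: [0.4692, 0.3223, 0.1292]
tcp_rot: [-1.017, -2.969, 0.006]
wrist_force: [0.7, 0.1, 0.3]
width: 0.583
grip_force: 0.0
```

```bash
cat > drv.py <<'E'
from h import *
import sys
vision.read_camera("wrist")
s,im,C=shot("wrist",sys.argv[1]); im=im[:,:,::-1]; z=float(sys.argv[2])
hsv=cv2.cvtColor(im,cv2.COLOR_BGR2HSV)
y=cv2.inRange(hsv,(24,120,80),(36,255,255)); c=max(cv2.findContours(y,0,1)[0],key=cv2.contourArea)
r=cv2.boxPoints(cv2.minAreaRect(c)); P=cast(C,r,z)
k=np.argmax([np.linalg.norm(P[1]-P[0]),np.linalg.norm(P[2]-P[1])]); d=P[k+1]-P[k]
print("px",r.round().tolist(),"len",np.linalg.norm(d),"ctr",P.mean(0).round(4),"angle",np.degrees(np.arctan2(d[1],d[0])).round(1))
a=np.degrees(np.arctan2(d[1],d[0]))
go([*P.mean(0)[:2],.005],a+90)
E
python3 drv.py w17 .008
```

```text
px [[269.0, 245.0], [271.0, 240.0], [282.0, 244.0], [280.0, 250.0]] len 0.011931530006303847 ctr [0.4977 0.2934 0.008 ] angle 28.2
now [0.4696 0.3226 0.13  ] yaw 51.8 z [-0.003 -0.002 -1.   ] q6 -0.35 d [-0.0403 -0.0052  0.125 ]
turn tool z deg -66.4 rad -1.158
```

Run:
```python
from h import *
s=read_state();C=cam("wrist",s)
im=cv2.imread("pics/w17.png");hsv=cv2.cvtColor(im,cv2.COLOR_BGR2HSV)
for t in (-.1,-.06,-.03,0,.03,.045):
    p=proj(C,[(.4696+.788*t,.3228-.616*t,.008)])[0]; r=int(p[1]); x=int(p[0]); print(t,p.round(),[hsv[r,x+k].tolist() for k in (-40,-25,-14,-7,-3,0,3,7,14,25)])
```

```text
-0.1 [281.  93.] [[15, 70, 165], [15, 66, 178], [15, 67, 172], [14, 65, 180], [15, 2, 247], [15, 70, 171], [14, 69, 171], [14, 66, 173], [14, 67, 168], [15, 66, 179]]
-0.06 [281. 142.] [[20, 118, 254], [19, 126, 254], [21, 112, 254], [18, 122, 254], [120, 1, 255], [17, 139, 254], [14, 149, 251], [11, 158, 190], [11, 156, 190], [11, 158, 181]]
-0.03 [281. 175.] [[19, 132, 254], [12, 158, 244], [11, 159, 162], [22, 174, 190], [23, 173, 226], [23, 173, 226], [23, 176, 174], [11, 161, 166], [11, 151, 172], [11, 158, 163]]
0 [281. 206.] [[11, 158, 190], [12, 157, 180], [11, 158, 187], [22, 174, 177], [23, 173, 224], [23, 171, 224], [23, 175, 175], [11, 158, 176], [12, 159, 175], [11, 154, 180]]
0.03 [281. 235.] [[22, 116, 254], [19, 126, 254], [20, 123, 254], [22, 171, 219], [23, 174, 221], [22, 176, 210], [21, 175, 169], [12, 153, 185], [12, 153, 187], [11, 154, 185]]
0.045 [281. 249.] [[19, 122, 254], [19, 125, 254], [20, 122, 254], [26, 108, 248], [28, 122, 253], [19, 94, 207], [19, 125, 254], [20, 120, 254], [19, 120, 254], [17, 129, 254]]
```

```bash
sed -i 's/(24,120,80)/(20,150,80)/; s/^y=.*; c=max/&/' drv.py; sed -i 's/vision.read_camera("wrist")$/&/' drv.py; python3 drv.py w18 .009
```

```text
px [[269.0, 156.0], [284.0, 156.0], [284.0, 246.0], [269.0, 246.0]] len 0.08896611123026973 ctr [0.4651 0.3215 0.009 ] angle -38.0
now [0.4702 0.3229 0.1309] yaw 51.9 z [-0.002 -0.001 -1.   ] q6 -0.35 d [ 0.0031 -0.004   0.126 ]
turn tool z deg -0.1 rad -0.002
```

>>> jog_arm:
  turn:
    - [0,0,0]
    - [0,0,0]
    - [0,0,0]
    - [0,0,0]
    - [0,0,0]
    - [0,0,0]
    - [0,0,0]
    - [0,0,0]
    - [0,0,0]
    - [0,0,0]
    - [0,0,0]
    - [0,0,0]
    - [0,0,0]
    - [0,0,0]
    - [0,0,0]
    - [0,0,0]
  delta_pos:
    - [0.003,-0.004,0.02]
    - [0,0,0.03]
    - [0,0,0.03]
    - [0,0,0.02]
    - [0,0,0.015]
    - [0,0,0.01]
    - [0,0,0.002]
    - [0,0,0]
    - [0,0,0]
    - [0,0,0]
    - [0,0,0]
    - [0,0,0]
    - [0,0,0]
    - [0,0,0]
    - [0,0,0]
    - [0,0,0]
  gripper: [0.05,0.05,0.05,0.05,0.05,0.05,0.05,0.05,0.04,0.03,0.02,0.012,0.008,0.008,0.008,0.008]
  grip_force: 50

```text
time: 21.3
tool_pos: [0.4669, 0.3226, 0.0067]
tcp_rot: [1.022, 2.969, 0.003]
wrist_force: [-1.1, 0.1, 6.1]
width: 0.13
grip_force: 48.9
```

```bash
python3 drv.py w19 .009; python3 -c "
from h import *
s=read_state();print(s['wrist_force'],s['width'],s['grip_force'])"
```

```text
px [[267.0, 341.0], [267.0, 193.0], [294.0, 193.0], [294.0, 341.0]] len 0.09262823667294208 ctr [0.4667 0.3229 0.009 ] angle 141.0
now [0.467  0.3226 0.0067] yaw 52.0 z [ 0.002  0.001 -1.   ] q6 -0.35 d [0.0004 0.     0.0017]
turn tool z deg 1.0 rad 0.017
[-1.08953871 -0.72330256  5.71035397] 0.13136088006855365 48.94073501229286
```

>>> jog_arm:
  turn:
    - [0,0,0]
    - [0,0,0]
    - [0,0,0]
    - [0,0,0]
    - [0,0,0]
    - [0,0,0]
    - [0,0,0.12]
    - [0,0,0.12]
    - [0,0,0.12]
    - [0,0,0.12]
    - [0,0,0.12]
    - [0,0,0.12]
    - [0,0,0.12]
    - [0,0,0.12]
    - [0,0,0.117]
    - [0,0,0]
  delta_pos:
    - [0,0,-0.01]
    - [0,0,-0.02]
    - [0,0,-0.03]
    - [0,0,-0.03]
    - [0,0,-0.03]
    - [0,0,-0.01]
    - [0,0,0]
    - [0,0,0]
    - [0,0,0]
    - [0,0,0]
    - [0,0,0]
    - [0,0,0]
    - [0,0,0]
    - [0,0,0]
    - [0,0,0]
    - [0,0,0]
  gripper: [0.008,0.008,0.008,0.008,0.008,0.008,0.008,0.008,0.008,0.008,0.008,0.008,0.008,0.008,0.008,0.008]

```text
time: 22.73
tool_pos: [0.4655, 0.3218, 0.1347]
tcp_rot: [-2.404, -2.023, 0.002]
wrist_force: [0.4, -0.2, -0.3]
width: 0.131
grip_force: 48.8
```

```bash
python3 drv.py w20 .139
python3 - <<'E'
from h import *
s=read_state();print(s['width'],s['grip_force'])
# slot in latest image
C=cam("wrist",s); im=cv2.imread("pics/w20.png"); m=(im.max(2)<80).astype(np.uint8)
for c in cv2.findContours(m,0,1)[0]:
    if cv2.contourArea(c)>800:
        r=cv2.minAreaRect(c); P=cast(C,cv2.boxPoints(r),.0035); print(np.round(r[0]),r[1],P.mean(0).round(4),np.linalg.norm(P[1]-P[0]).round(3),np.linalg.norm(P[2]-P[1]).round(3), np.degrees(np.arctan2(*(P[1]-P[0])[1::-1])).round(1))
go([.590,.265,.135],-9.7)
E
```

```text
px [[267.0, 341.0], [267.0, 193.0], [294.0, 193.0], [294.0, 341.0]] len 0.0913498252002854 ctr [0.4659 0.3233 0.139 ] angle 79.5
now [0.4657 0.3218 0.1348] yaw -9.5 z [-0.001 -0.    -1.   ] q6 0.73 d [0.0016 0.     0.1298]
turn tool z deg 1.0 rad 0.018
0.12927025258601668 48.816919550299644
[277. 308.] (554.0, 222.0) [0.4345 0.167  0.0035] 0.351 0.561 60.7
[411. 203.] (30.829858779907227, 160.6546630859375) [0.5923 0.2934 0.0035] 0.165 0.029 79.9
[388.  84.] (125.44001007080078, 111.55604553222656) [0.5767 0.4107 0.0035] 0.092 0.105 -3.8
[470.  72.] (144.0, 177.0) [0.6511 0.4089 0.0035] 0.15 0.123 -7.4
now [0.4657 0.3218 0.1348] yaw -9.5 z [-0.001 -0.    -1.   ] q6 0.73 d [-0.0355  0.132  -0.0002]
turn tool z deg 0.2 rad 0.004
```

Run:
```python
from h import *
C=cam("wrist",dict(tool_pos=np.array([.4699,.3227,.1305]),tcp_rot=(Ro.from_euler('z',51.9-0,degrees=True)*Ro.from_matrix([[0,1,0],[1,0,0],[0,0,-1]])).as_rotvec()))
im=cv2.imread("pics/w18.png");hsv=cv2.cvtColor(im,cv2.COLOR_BGR2HSV)
def row(r): return [hsv[r,x].tolist() for x in range(268,288,2)]
w=[r for r in range(40,165) if (hsv[r,270:286,1]<40).sum()>=2]; print("low-sat rows",w[0],w[-1],len(w))
w=[r for r in range(235,270) if (hsv[r,270:286,1]<90).sum()>=2]; print("butt white",w)
for r in (60,68,76,84,244,247,250,253,256): print(r,[ (int(a),int(b)) for a,b in hsv[r,270:286:2,1:]])
P=cast(C,[(277,r) for r in (60,70,80,90,156,246,250,254)],.0065); d=np.array([.788,-.616,0]); print(((P-[.4669,.3226,0])@d).round(4))
t=cam("top"); print(cast(t,[(175.4,271.5),(203.1,235.4)],.0065))
```

```text
low-sat rows 90 155 65
butt white [248, 249, 250, 251, 252]
60 [(68, 177), (68, 185), (66, 174), (66, 159), (65, 176), (68, 157), (66, 170), (65, 176)]
68 [(67, 174), (68, 169), (70, 161), (66, 162), (65, 165), (65, 165), (65, 172), (63, 174)]
76 [(68, 177), (69, 180), (67, 182), (69, 181), (67, 180), (69, 178), (67, 172), (68, 183)]
84 [(67, 178), (68, 181), (70, 185), (69, 182), (70, 167), (68, 176), (67, 174), (69, 163)]
244 [(169, 240), (163, 247), (131, 254), (138, 253), (152, 247), (167, 230), (176, 215), (132, 252)]
247 [(122, 254), (121, 229), (128, 252), (136, 252), (137, 252), (109, 250), (138, 250), (121, 254)]
250 [(122, 254), (114, 242), (17, 250), (6, 254), (9, 254), (41, 232), (124, 254), (124, 254)]
253 [(117, 254), (113, 254), (112, 254), (122, 253), (120, 254), (123, 254), (122, 254), (121, 254)]
256 [(114, 254), (114, 254), (115, 254), (117, 254), (120, 254), (122, 254), (122, 254), (123, 254)]
[-0.1237 -0.1161 -0.1084 -0.1005 -0.0448  0.0451  0.0496  0.0541]
[[0.39089672 0.37618585 0.0065    ]
 [0.50564317 0.29052038 0.0065    ]]
```

>>> jog_arm:
  turn:
    - [0,0,0]
    - [0,0,0]
    - [0,0,0]
    - [0,0,0]
    - [0,0,0]
    - [0,0,0]
    - [0,0,0]
    - [0,0,0]
    - [0,0,0]
  delta_pos:
    - [-0.006,0.026,0]
    - [-0.006,0.026,0]
    - [-0.006,0.026,0]
    - [-0.006,0.026,0]
    - [-0.007,0.027,0]
    - [0,0,0.03]
    - [0,0,0.03]
    - [0,0,0]
    - [0,0,0]
  gripper: [0.008,0.008,0.008,0.008,0.008,0.008,0.008,0.008,0.008]

```text
time: 23.58
tool_pos: [0.5876, 0.2684, 0.0727]
tcp_rot: [-2.398, -2.027, 0.009]
wrist_force: [-0.2, -0.6, 0.1]
width: 0.129
grip_force: 48.9
```

Run:
```python
from h import *
vision.read_camera("wrist")
s,im,C=shot("wrist","w21"); im=im[:,:,::-1].copy(); m=(im.max(2)<80).astype(np.uint8)
for c in cv2.findContours(m,0,1)[0]:
    if cv2.contourArea(c)>600:
        r=cv2.minAreaRect(c); P=cast(C,cv2.boxPoints(r),.0035); print(np.round(r[0]),np.round(r[1]),P.mean(0).round(4),np.linalg.norm(P[1]-P[0]).round(3),np.linalg.norm(P[2]-P[1]).round(3), np.degrees(np.arctan2(*(P[1]-P[0])[1::-1])).round(1))
for r in range(20,200,12):
    x=np.flatnonzero(m[r,220:340])+220; print(r,(x.min(),x.max(),len(x)) if len(x) else None,end="; ")
print(s["width"]); go([.590,.270,.007],-10)
print("slot ctr px", proj(C,[(.5923,.2934,.004),(.5953,.295,.004)]))
```

```text
[298. 246.] [345. 523.] [0.5953 0.2075 0.0035] 0.362 0.365 -9.5
[464.  73.] [146. 189.] [0.7332 0.3552 0.0035] 0.125 0.097 -7.6
[100.  48.] [ 97. 187.] [0.4904 0.4137 0.0035] 0.124 0.058 -11.7
20 None; 32 None; 44 None; 56 None; 68 None; 80 (np.int64(256), np.int64(298), 36); 92 (np.int64(255), np.int64(298), 37); 104 (np.int64(256), np.int64(298), 36); 116 (np.int64(256), np.int64(297), 35); 128 (np.int64(256), np.int64(298), 36); 140 (np.int64(257), np.int64(297), 34); 152 (np.int64(257), np.int64(297), 34); 164 (np.int64(257), np.int64(297), 34); 176 (np.int64(256), np.int64(297), 35); 188 (np.int64(257), np.int64(297), 34); 0.12714828127258154
now [0.5904 0.2699 0.0764] yaw -9.6 z [ 0.001  0.    -1.   ] q6 0.56 d [-0.     -0.0005  0.0694]
turn tool z deg 0.4 rad 0.007
slot ctr px [[279.14667995 196.10343188]
 [282.69663806 193.45524135]]
```

Run:
```python
from h import *
s=read_state(); C=cam("wrist",s); im=cv2.imread("pics/w21.png"); m=im.max(2)<80
e=[r for r in range(50,100) if m[r,262:272].sum()>5][0]; print("far end row",e)
P=cast(C,[(277,e),(277,150),(277,190)],.0035); R=Ro.from_rotvec(s["tcp_rot"]).as_matrix()
print(((P-s["tool_pos"])@R).round(4))
# blade tip in image
hsv=cv2.cvtColor(im,cv2.COLOR_BGR2HSV)
for r in range(40,195,8): print(r,[int(v) for v in im.max(2)[r,268:292:2]])
print("tip px pred",proj(C,[s["tool_pos"]+R@[.0995,0,-.005]]))
```

```text
far end row 74
[[ 0.1095 -0.0022  0.073 ]
 [ 0.0586 -0.0024  0.073 ]
 [ 0.0286 -0.0026  0.073 ]]
40 [248, 248, 248, 248, 249, 248, 249, 249, 249, 248, 248, 249]
48 [249, 249, 249, 249, 249, 249, 249, 249, 248, 248, 248, 249]
56 [233, 232, 233, 233, 233, 233, 233, 234, 234, 234, 234, 234]
64 [235, 235, 235, 235, 235, 235, 235, 235, 236, 236, 236, 236]
72 [117, 124, 129, 129, 131, 131, 81, 125, 125, 119, 125, 129]
80 [57, 60, 58, 60, 57, 133, 249, 245, 94, 59, 58, 59]
88 [37, 35, 37, 36, 36, 140, 197, 196, 139, 36, 46, 58]
96 [35, 35, 35, 37, 37, 131, 196, 194, 138, 29, 32, 35]
104 [35, 35, 36, 36, 38, 142, 196, 192, 136, 29, 34, 36]
112 [38, 36, 35, 36, 37, 143, 196, 188, 129, 31, 34, 32]
120 [35, 36, 37, 35, 38, 142, 197, 186, 124, 30, 30, 35]
128 [37, 36, 36, 37, 38, 141, 196, 185, 117, 33, 32, 37]
136 [38, 36, 36, 39, 39, 143, 195, 181, 122, 30, 32, 36]
144 [35, 35, 37, 39, 32, 141, 194, 181, 127, 32, 38, 36]
152 [37, 37, 35, 32, 30, 142, 195, 179, 125, 34, 31, 32]
160 [34, 34, 31, 32, 33, 124, 166, 157, 114, 30, 32, 31]
168 [32, 33, 34, 31, 30, 125, 166, 158, 114, 31, 31, 30]
176 [31, 32, 32, 31, 31, 124, 164, 155, 90, 33, 32, 30]
184 [32, 30, 32, 33, 35, 125, 161, 157, 90, 32, 34, 32]
192 [31, 30, 33, 34, 48, 124, 158, 155, 93, 33, 33, 30]
tip px pred [[280.1873562   76.71443483]]
```

>>> jog_arm:
  turn:
    - [0,0,0]
    - [0,0,0]
    - [0,0,0]
    - [0,0,0]
    - [0,0,0]
    - [0,0,0]
    - [0,0,0]
  delta_pos:
    - [0.0015,-0.0025,0.01]
    - [0,0,0.02]
    - [0,0,0.02]
    - [0,0,0.01]
    - [0,0,0.005]
    - [0,0,0.002]
    - [0,0,0]
  gripper: [0.008,0.008,0.008,0.008,0.008,0.008,0.008]

```text
time: 24.27
tool_pos: [0.5882, 0.2719, 0.0095]
tcp_rot: [2.4, 2.026, 0.002]
wrist_force: [1.1, -0.0, -1.3]
width: 0.135
grip_force: 49.0
```

Run:
```python
from h import *
s,im,C=shot("wrist","w22"); im=im[:,:,::-1]; g=im.max(2); m=g<80
print(s["wrist_force"],s["tool_pos"])
for r in (90,110,130,150,170,190):
    x=np.flatnonzero(m[r,200:360])+200; b=np.flatnonzero(g[r,265:296]>85)+265; print(r,x.min(),x.max(),b.min() if len(b) else 0,b.max() if len(b) else 0)
c=g[:,262:268].mean(1); print([r for r in range(30,120) if c[r]<80][:1])
```

```text
[ 1.12862962 -0.01978435 -1.32704051] [0.58824198 0.27185802 0.00952705]
90 247 308 278 284
110 248 308 278 284
130 248 307 278 284
150 249 307 278 284
170 249 307 278 284
190 250 306 278 284
[63]
```

>>> jog_arm:
  turn:
    - [0,0,0]
    - [0,0,0]
    - [0,0,0]
    - [0,0,0]
    - [0,0,0]
    - [0,0,0]
    - [0,0,0]
    - [0,0,0]
    - [0,0,0]
    - [0,0,0]
  delta_pos:
    - [0,-0.0014,0]
    - [0,0,0.0008]
    - [0,0,0]
    - [0,0,0]
    - [0,0,0]
    - [0,0,-0.02]
    - [0,0,-0.03]
    - [0,0,-0.03]
    - [0,0,-0.02]
    - [0,0,0]
  gripper: [0.008,0.008,0.02,0.03,0.04,0.05,0.05,0.05,0.05,0.05]

```text
time: 25.15
tool_pos: [0.5902, 0.2732, 0.1136]
tcp_rot: [2.399, 2.024, 0.015]
wrist_force: [1.4, 0.7, 0.5]
width: 0.587
grip_force: 0.0
```

```bash
python3 drv.py w23 .011
python3 - <<'E'
from h import *
s=read_state(); C=cam("wrist",s); im=cv2.imread("pics/w23.png"); g=im.max(2); m=g<85
for r in range(60,290,15):
    x=np.flatnonzero(m[r,235:330])+235; b=np.flatnonzero(g[r,255:300]>95)+255; print(r,(x.min(),x.max()) if len(x) else None,(b.min(),b.max()) if len(b) else 0)
m2=m[:,266:272].sum(1)>=4; w=np.flatnonzero(m2[40:300])+40; print("slot rows",w.min(),w.max())
P=cast(C,[(278,w.min()),(278,w.max())],.0035); print(P,P.mean(0))
b=(g[:,276:282]>95); w=np.flatnonzero(b[w.min()+4:300].sum(1)>=2)+w.min()+4; print("blade top row",w[0]);
E
```

```text
px [[269.0, 163.0], [286.0, 163.0], [286.0, 260.0], [269.0, 260.0]] len 0.09031310598233985 ctr [0.5869 0.2728 0.011 ] angle -99.4
now [0.5872 0.2719 0.1087] yaw -9.7 z [ 0.002  0.001 -1.   ] q6 0.56 d [ 0.0007 -0.0007  0.1037]
turn tool z deg -0.3 rad -0.005
60 None (np.int64(255), np.int64(299))
75 None (np.int64(255), np.int64(299))
90 (np.int64(259), np.int64(295)) (np.int64(255), np.int64(299))
105 (np.int64(259), np.int64(295)) (np.int64(255), np.int64(299))
120 (np.int64(260), np.int64(294)) (np.int64(255), np.int64(299))
135 (np.int64(260), np.int64(295)) (np.int64(255), np.int64(299))
150 (np.int64(260), np.int64(295)) (np.int64(255), np.int64(299))
165 (np.int64(261), np.int64(295)) (np.int64(255), np.int64(299))
180 (np.int64(260), np.int64(296)) (np.int64(255), np.int64(299))
195 (np.int64(260), np.int64(295)) (np.int64(255), np.int64(299))
210 (np.int64(262), np.int64(294)) (np.int64(255), np.int64(299))
225 (np.int64(261), np.int64(294)) (np.int64(255), np.int64(299))
240 (np.int64(262), np.int64(294)) (np.int64(255), np.int64(299))
255 (np.int64(263), np.int64(293)) (np.int64(255), np.int64(299))
270 (np.int64(271), np.int64(329)) (np.int64(255), np.int64(299))
285 (np.int64(326), np.int64(329)) (np.int64(255), np.int64(299))
slot rows 85 269
[[0.60344342 0.37604511 0.0035    ]
 [0.57533403 0.21503714 0.0035    ]] [0.58938873 0.29554112 0.0035    ]
blade top row 92
```

```bash
cat > fit.py <<'E'
from h import *
def holes_free(name,off,box,lo,hi,pos,zt):
    C=cam("wrist",dict(tool_pos=np.array(pos),tcp_rot=np.array([2.2214,2.2214,0])))
    im=cv2.imread(f"pics/{name}.png"); hsv=cv2.cvtColor(im,cv2.COLOR_BGR2HSV)
    x0,y0,x1,y1=box; M=np.zeros(im.shape[:2],np.uint8); M[y0:y1,x0:x1]=1
    y=cv2.inRange(hsv,lo,hi)*M; c=max(cv2.findContours(y,0,1)[0],key=cv2.contourArea); eo=cv2.fitEllipse(cv2.convexHull(c))
    # plate: bright-unsaturated + dark + object -> silhouette against wood
    p=((hsv[:,:,1]<75).astype(np.uint8)|(y>0))*M; p=cv2.morphologyEx(p,cv2.MORPH_OPEN,np.ones((3,3)))
    c=max(cv2.findContours(p,0,1)[0],key=cv2.contourArea); q=cv2.approxPolyDP(cv2.convexHull(c),8,True)[:,0]
    Q=cast(C,q+np.array(off),.006); print(name,"plate corners",q.tolist(),[np.linalg.norm(Q[i]-Q[i-1]).round(3) for i in range(len(Q))],"ctr",Q.mean(0).round(4))
    print(" obj",np.round(eo[0],1),np.round(eo[1],1),cast(C,[np.array(eo[0])+off],zt).round(4))
E
python3 - <<'E'
from fit import *
holes_free("w10",(120,80),(70,50,230,195),(50,100,60),(85,255,255),(.5878,-.1948,.1032),.0205)
holes_free("w6",(120,80),(100,75,215,182),(22,80,60),(38,255,255),(.5765,-.0345,.1017),.0205)
E
```

```text
w10 plate corners [[188, 65], [212, 161], [119, 184], [86, 94]] [np.float64(0.088), np.float64(0.088), np.float64(0.088), np.float64(0.088)] ctr [ 0.5799 -0.1892  0.006 ]
 obj [156.8 137.3] [39.1 42. ] [[ 0.5849 -0.1919  0.0205]]
w6 plate corners [[119, 87], [202, 102], [185, 176], [109, 164]] [np.float64(0.07), np.float64(0.07), np.float64(0.07), np.float64(0.07)] ctr [ 0.5708 -0.0332  0.006 ]
 obj [156.2 141.8] [34.2 35.6] [[ 0.5731 -0.0349  0.0205]]
```

>>> jog_arm:
  turn:
    - [0,0,-0.085]
    - [0,0,-0.084]
    - [0,0,0]
    - [0,0,0]
    - [0,0,0]
    - [0,0,0]
    - [0,0,0]
    - [0,0,0]
    - [0,0,0]
    - [0,0,0]
    - [0,0,0]
    - [0,0,0]
    - [0,0,0]
    - [0,0,0]
    - [0,0,0]
    - [0,0,0]
    - [0,0,0]
    - [0,0,0]
  delta_pos:
    - [0,0,-0.02]
    - [0,0,-0.02]
    - [-0.035,-0.005,0]
    - [-0.035,0,0]
    - [-0.035,0,0]
    - [-0.035,0,0]
    - [-0.035,0,0]
    - [-0.035,0,0]
    - [-0.035,0,0]
    - [-0.035,0,0]
    - [-0.035,0,0]
    - [-0.035,0,0]
    - [-0.035,0,0]
    - [-0.035,0,0]
    - [-0.035,0,0]
    - [-0.01,0,0.03]
    - [0,0,0.02]
    - [0,0,0]
  gripper: [0.07,0.085,0.085,0.085,0.085,0.085,0.085,0.085,0.085,0.085,0.085,0.085,0.085,0.085,0.085,0.085,0.085,0.085]

```text
time: 26.75
tool_pos: [0.576, -0.1928, 0.0903]
tcp_rot: [-2.216, -2.211, 0.008]
wrist_force: [-1.4, 1.3, -1.1]
width: 0.99
grip_force: 0.0
```

```bash
cat > rec.py <<'E'
from h import *
import sys
# object and recess-edge fit: radial scan from the object's centre outwards for the lip (dark lining -> bright plate)
def rec(name,lo,hi,box,zt,rad,zr=.006,thr=85):
    vision.read_camera("wrist"); vision.read_camera("wrist")
    s,im,C=shot("wrist",name); im=im[:,:,::-1]; hsv=cv2.cvtColor(im,cv2.COLOR_BGR2HSV); g=cv2.GaussianBlur(im.max(2),(3,3),0)
    x0,y0,x1,y1=box; M=np.zeros(g.shape,np.uint8); M[y0:y1,x0:x1]=1
    y=cv2.inRange(hsv,lo,hi)*M; c=max(cv2.findContours(y,0,1)[0],key=cv2.contourArea); eo=cv2.fitEllipse(cv2.convexHull(c)); O=cast(C,[eo[0]],zt)[0]
    pts=[]
    for a in np.arange(0,2*np.pi,.05):
        r=np.arange(.5,1.6,.01)*rad; X=np.c_[O[0]+r*np.cos(a),O[1]+r*np.sin(a),np.full(len(r),zr)]; p=proj(C,X).round().astype(int)
        v=g[p[:,1].clip(0,419),p[:,0].clip(0,559)]; d=np.flatnonzero(v<thr)
        if len(d)>4 and d[-1]<len(r)-3: pts.append(X[d[-1]])
    pts=np.array(pts)
    for _ in range(5):
        A=np.c_[2*pts[:,:2],np.ones(len(pts))]; b=(pts[:,:2]**2).sum(1); k=np.linalg.lstsq(A,b,rcond=None)[0]; R=np.sqrt(k[2]+k[0]**2+k[1]**2)
        e=np.abs(np.hypot(*(pts[:,:2]-k[:2]).T)-R); pts=pts[e<max(.0015,1.5*np.median(e))]
    print(name,"tool",s["tool_pos"].round(4),"obj",O.round(4),np.round(eo[1],1),"rec",k[:2].round(4),"R",R.round(4),len(pts),"off",(O[:2]-k[:2]).round(4))
E
python3 - <<'E'
from rec import *
rec("w24",(50,100,60),(85,255,255),(200,120,360,330),.0205,.0315)
go([.583,-.192,.0085],0)
E
```

```text
w24 tool [ 0.5792 -0.1926  0.0947] obj [ 0.5872 -0.1936  0.0205] [40.4 43.9] rec [ 0.5825 -0.191 ] R 0.0317 85 off [ 0.0047 -0.0026]
now [ 0.5807 -0.1928  0.0965] yaw 0.0 z [-0.002  0.001 -1.   ] q6 -0.36 d [0.0007 0.0025 0.088 ]
turn tool z deg 0.0 rad 0.0
```

>>> jog_arm:
  turn:
    - [0,0,0]
    - [0,0,0]
    - [0,0,0]
    - [0,0,0]
    - [0,0,0]
    - [0,0,0]
    - [0,0,0]
    - [0,0,0]
    - [0,0,0]
    - [0,0,0]
    - [0,0,0]
    - [0,0,0]
    - [0,0,0]
    - [0,0,0]
  delta_pos:
    - [-0.001,0.008,0.02]
    - [0,0,0.02]
    - [0,0,0.02]
    - [0,0,0.015]
    - [0,0,0.01]
    - [0,0,0]
    - [0,0,0]
    - [0,0,0]
    - [0,0,0]
    - [0,0,0]
    - [0,0,0]
    - [0,0,-0.003]
    - [0.0026,-0.0047,0]
    - [0,0,0]
  gripper: [0.07,0.07,0.07,0.07,0.07,0.07,0.06,0.052,0.045,0.04,0.04,0.04,0.04,0.04]
  grip_force: 40

```text
time: 28.07
tool_pos: [0.5839, -0.1915, 0.0157]
tcp_rot: [-2.221, -2.221, 0.0]
wrist_force: [-0.9, 0.1, -0.8]
width: 0.518
grip_force: 40.8
```

Run:
```python
from rec import *
rec("w25",(50,100,60),(85,255,255),(200,190,360,340),.0235,.0315)
s=read_state(); print(s["tool_pos"],s["width"],s["wrist_force"])
```

```text
w25 tool [ 0.5841 -0.1916  0.0153] obj [ 0.584  -0.1889  0.0235] [56.8 65.4] rec [ 0.5808 -0.1761] R 0.0314 19 off [ 0.0031 -0.0128]
[ 0.5842584  -0.19167962  0.01523783] 0.523388267324185 [-0.20132916 -0.24919391 -0.57248536]
```

>>> jog_arm:
  turn:
    - [0,0,0]
    - [0,0,0]
    - [0,0,0]
    - [0,0,0]
    - [0,0,0]
    - [0,0,0]
    - [0,0,0]
    - [0,0,0]
    - [0,0,0]
    - [0,0,0]
    - [0,0,0]
  delta_pos:
    - [-0.001,-0.0015,0]
    - [0,0,0.0025]
    - [0,0,0]
    - [0,0,0]
    - [0,0,0]
    - [0,0,0]
    - [0,0,-0.02]
    - [0,0,-0.03]
    - [0,0,-0.03]
    - [0,0,-0.01]
    - [0,0,0]
  gripper: [0.04,0.04,0.04,0.052,0.064,0.07,0.07,0.085,0.085,0.085,0.085]

```text
time: 29.13
tool_pos: [0.586, -0.1939, 0.1067]
tcp_rot: [2.217, 2.217, 0.005]
wrist_force: [0.5, 0.6, -0.9]
width: 0.996
grip_force: 0.0
```

Run:
```python
from rec import *
rec("w26",(50,100,60),(85,255,255),(200,120,360,330),.0205,.0315)
go([.572,-.035,.1],0)
```

```text
w26 tool [ 0.5829 -0.1927  0.1024] obj [ 0.5832 -0.1921  0.0205] [39.6 42.4] rec [ 0.5823 -0.1909] R 0.0316 96 off [ 0.0008 -0.0012]
now [ 0.582  -0.1923  0.1012] yaw 0.0 z [-0.002  0.001 -1.   ] q6 -0.36 d [ 0.1573 -0.01    0.0014]
turn tool z deg 0.0 rad 0.0
```

>>> jog_arm:
  turn:
    - [0,0,0]
    - [0,0,0]
    - [0,0,0]
    - [0,0,0]
    - [0,0,0]
    - [0,0,0]
    - [0,0,0]
    - [0,0,0]
  delta_pos:
    - [0.03,0,0]
    - [0.03,-0.004,0]
    - [0.03,-0.004,0]
    - [0.03,0,0]
    - [0.03,0,0]
    - [0.007,0,0]
    - [0,0,0]
    - [0,0,0]
  gripper: [0.085,0.085,0.085,0.085,0.085,0.06,0.06,0.06]

```text
time: 29.95
tool_pos: [0.5741, -0.0358, 0.1013]
tcp_rot: [-2.219, -2.222, 0.003]
wrist_force: [0.3, -0.5, -0.4]
width: 0.702
grip_force: 0.0
```

Run:
```python
from rec import *
rec("w27",(22,80,60),(38,255,255),(220,150,340,300),.0205,.022)
s=read_state();C=cam("wrist",s); print(s["tool_pos"])
im=cv2.imread("pics/w27.png"); hsv=cv2.cvtColor(im,cv2.COLOR_BGR2HSV); y=cv2.inRange(hsv,(22,80,60),(38,255,255)); y[:,:220]=0;y[:,340:]=0;y[:150]=0;y[300:]=0
b=max(blobs(y,200),key=lambda t:t[1][4]); print(b)
x,yy,w,h,_=b[1]; P=cast(C,[(x+w/2,yy+h)],.0225)[0]; print("lower rim y + 14mm:",P[1]+.014)
```

```text
w27 tool [ 0.5747 -0.0369  0.102 ] obj [ 0.5754 -0.0361  0.0205] [34.9 35.8] rec [ 0.5733 -0.0345] R 0.0223 90 off [ 0.0021 -0.0016]
[ 0.57493284 -0.03704279  0.10234926]
(array([281.33258174, 219.67756483]), array([264, 203,  35,  36, 887], dtype=int32))
lower rim y + 14mm: -0.038307280811371684
```

>>> jog_arm:
  turn:
    - [0,0,0]
    - [0,0,0]
    - [0,0,0]
    - [0,0,0]
    - [0,0,0]
    - [0,0,0]
    - [0,0,0]
    - [0,0,0]
    - [0,0,0]
    - [0,0,0]
    - [0,0,0]
    - [0,0,0]
    - [0,0,0]
    - [0,0,0]
    - [0,0,0]
  delta_pos:
    - [0,0.0007,0.02]
    - [0,0,0.02]
    - [0,0,0.02]
    - [0,0,0.02]
    - [0,0,0.01]
    - [0,0,0.002]
    - [0,0,0]
    - [0,0,0]
    - [0,0,0]
    - [0,0,0]
    - [0,0,0]
    - [0,0,0]
    - [0,0,-0.003]
    - [0.0028,-0.002,0]
    - [0,0,0]
  gripper: [0.06,0.06,0.06,0.06,0.06,0.06,0.05,0.04,0.03,0.024,0.02,0.02,0.02,0.02,0.02]

```text
time: 31.35
tool_pos: [0.5732, -0.0325, 0.0139]
tcp_rot: [-2.221, -2.221, 0.0]
wrist_force: [-0.9, -0.4, -0.9]
width: 0.305
grip_force: 39.3
```

>>> jog_arm:
  turn:
    - [0,0,0]
    - [0,0,0]
    - [0,0,0]
    - [0,0,0]
    - [0,0,0]
    - [0,0,0]
    - [0,0,0]
    - [0,0,0]
    - [0,0,0]
    - [0,0,0]
    - [0,0,0]
  delta_pos:
    - [0,0,0.0025]
    - [0,0,0]
    - [0,0,0]
    - [0,0,0]
    - [0,0,0]
    - [0,0,0]
    - [0,0,-0.02]
    - [0,0,-0.03]
    - [0,0,-0.03]
    - [0,0,-0.01]
    - [0,0,0]
  gripper: [0.02,0.02,0.034,0.045,0.055,0.06,0.06,0.085,0.085,0.085,0.085]

```text
time: 32.27
tool_pos: [0.5769, -0.0333, 0.1051]
tcp_rot: [2.218, 2.217, 0.007]
wrist_force: [0.6, -0.1, 0.2]
width: 0.998
grip_force: 0.0
```

Run:
```python
from rec import *
rec("w28",(22,80,60),(38,255,255),(220,150,340,300),.0205,.022)
s=read_state();C=cam("wrist",s)
im=cv2.imread("pics/w28.png"); hsv=cv2.cvtColor(im,cv2.COLOR_BGR2HSV); y=cv2.inRange(hsv,(22,80,60),(38,255,255)); y[:,:220]=0;y[:,340:]=0;y[:150]=0;y[300:]=0
b=max(blobs(y,200),key=lambda t:t[1][4]); print(b)
x,yy,w,h,_=b[1]; P=cast(C,[(x+w/2,yy+h)],.0225)[0]; print("lower rim y + 14mm:",P[1]+.014)
# top view: bystanders and table check
t=vision.read_camera("top"); cv2.imwrite("pics/top1.png",t[:,:,::-1]); a=cv2.imread("pics/top0.png")
d=(cv2.absdiff(a,t[:,:,::-1].copy()).max(2)>60)
print("bottle diff",d[160:190,322:350].sum(),"mug diff",d[205:240,138:180].sum())
```

```text
w28 tool [ 0.5736 -0.033   0.101 ] obj [ 0.5736 -0.0326  0.0205] [34.6 36.6] rec [ 0.5734 -0.0346] R 0.0228 79 off [0.0003 0.002 ]
(array([280.43937709, 220.63181313]), array([263, 203,  35,  37, 899], dtype=int32))
lower rim y + 14mm: -0.03387569445214558
bottle diff 63 mug diff 0
```

>>> jog_arm:
  turn:
    - [0,0,0]
    - [0,0,0]
    - [0,0,0]
    - [0,0,0]
    - [0,0,0]
    - [0,0,0]
    - [0,0,0]
    - [0,0,0]
    - [0,0,0]
  delta_pos:
    - [0,-0.02,-0.03]
    - [0,-0.03,-0.03]
    - [0,-0.03,-0.03]
    - [0,-0.03,-0.02]
    - [0,-0.02,0]
    - [0,0,0]
    - [0,0,0]
    - [0,0,0]
    - [0,0,0]
  gripper: [0.085,0.085,0.085,0.085,0.085,0.085,0.085,0.085,0.085]

```text
time: 33.22
tool_pos: [0.4452, -0.033, 0.209]
tcp_rot: [-2.22, -2.22, 0.002]
wrist_force: [-0.2, -0.0, 0.1]
width: 0.999
grip_force: 0.0
```

Run:
```python
from h import *
for n,bx in (("top",(160,190,322,350)),("scene",(185,240,340,385))):
    t=vision.read_camera(n)[:,:,::-1].copy(); a=cv2.imread(f"pics/{n}0.png")
    for im in (a,t):
        c=im[bx[0]:bx[1],bx[2]:bx[3]]; h=cv2.cvtColor(c,cv2.COLOR_BGR2HSV); m=cv2.inRange(h,(95,120,60),(125,255,255))
        b=blobs(m,8); print(n,[(p.round(1).tolist(),int(q[4])) for p,q in b])
```

```text
top [([14.4, 12.7], 27)]
top [([14.4, 12.7], 27)]
scene [([26.8, 12.3], 79)]
scene [([26.8, 12.3], 79)]
```

Bottle cap and mug have not moved, and all four objects are seated, so I'm handing the job in.

```bash
python3 -c "
from workcell import ticket
print(ticket.finish_job())"
```

```text
the job is handed in; nothing more can be done
None
```

I put the motor, tin, tape roll and screwdriver into their holders in the order asked, each measured within about 2 mm of centre, left the bottle and mug where they were, and handed the job in at about 33 s; it returned no verdict.

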